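Weigh out a batch of heel blocks at the shoe repair bench

TASK

First open the wooden stock case so that its lid rests back on its stop, and stand the empty bowl on the scale with its foot fully on the plate, upright and let go; then press the tare button, with the bowl still empty. Only after that, move every heel block from the case into the bowl. Finish with the loaded bowl still standing fully on the scale plate, the case lid shut and the dye bottle, tin and tape roll left where they were.

Things in the scene. Friction and masses are not known exactly. Their poses are not given: they have to be found in the camera images.
- scale: Grey bench scale, fixed to the bench: 300 mm (its x) by 190 mm (its y). Origin on the bench under the centre of the square steel weighing plate (180 x 180 mm, top at 42 mm). The control panel is on its -x side (x from -203 to -108 mm, top at 45 mm), with a green display and the white round tare button.
- scale_plate (a point): Centre of the top face of the weighing plate, axes as the scale's.
- tare (a joint): Tare push button, white, 32 mm across: 0 is up, 0.005 m is fully down, where its spring gives 4 N; pressed past 0.003 m counts. It springs back.
- tare_top (a point): Centre of the top of the tare button; it is pressed straight down.
- bowl: Round open metal bowl, loose, about 0.25 kg, empty at the start. Origin at the centre of its underside, z up. 60 mm high; foot 104 mm across; outer radius 75 mm at 28 mm height and 78 mm at the rim, so that the upper half of the wall is nearly upright; wall 7 mm thick, inner floor at 6 mm. It can be pinched across the wall at the rim.
- case: Open-topped plywood stock case, fixed to the bench: 204 mm (its x) by 242 mm (its y), 60 mm high, walls and floor 6 mm. Origin at the centre of its underside. Its own +x (about world +y, to the robot's left) points to the hinge side; its own -x side carries the lid's tab.
- lid (a joint): Lid of the case, hinged on the case's +x top edge: 0 is shut, 2.1 rad is open against its stop, leaning back past upright. About 0.3 kg with a free hinge: let go well short of upright it falls shut, beyond about 1.8 rad it falls back onto the stop. The lid is 8 mm thick.
- lid_tab (a point): Grip point in the black tab midway along the lid's free edge, 226 mm from the hinge line and 4 mm above the lid's underside. The tab projects 40 mm from the edge (the point is 22 mm out), is 36 mm wide along the hinge direction (the case's y) and 16 mm thick. Pinched from above across its 36 mm, it turns between the fingers as the lid swings.
- lid_hinge (a point): Middle of the lid's hinge line, at 60 mm height; the line runs along the case's y.
- heel0: Shoe heel block (all alike), D-shaped in plan, layered brown, black rubber top, 62 mm long (x), 42 mm wide (y), 28 mm high (z), about 70 g. Origin at its centre; flat end at x = -31, round end at +31, sides parallel from x = -31 to +10. It starts flat, black face up, on the floor of the case, its x roughly along the case's. 2 to 4 heels are present; an absent one reads None.
- heel1: Shoe heel block (all alike), D-shaped in plan, layered brown, black rubber top, 62 mm long (x), 42 mm wide (y), 28 mm high (z), about 70 g. Origin at its centre; flat end at x = -31, round end at +31, sides parallel from x = -31 to +10. It starts flat, black face up, on the floor of the case, its x roughly along the case's. 2 to 4 heels are present; an absent one reads None.
- heel2: Shoe heel block (all alike), D-shaped in plan, layered brown, black rubber top, 62 mm long (x), 42 mm wide (y), 28 mm high (z), about 70 g. Origin at its centre; flat end at x = -31, round end at +31, sides parallel from x = -31 to +10. It starts flat, black face up, on the floor of the case, its x roughly along the case's. 2 to 4 heels are present; an absent one reads None.
- heel3: Shoe heel block (all alike), D-shaped in plan, layered brown, black rubber top, 62 mm long (x), 42 mm wide (y), 28 mm high (z), about 70 g. Origin at its centre; flat end at x = -31, round end at +31, sides parallel from x = -31 to +10. It starts flat, black face up, on the floor of the case, its x roughly along the case's. 2 to 4 heels are present; an absent one reads None.
- dye: Amber dye bottle, 52 mm across, 130 mm high, a bystander to leave alone. Origin at the centre of its underside.
- tin: Flat dark polish tin, 80 mm across, 35 mm high, a bystander to leave alone. Origin at the centre of its underside.
- tape: Roll of pale tape, 90 mm across, 45 mm high, lying flat, a bystander to leave alone. Origin at the centre of its underside.
Things that resemble listed ones, but are neither listed nor needed, are in the scene too. Leave any blue or green look-alike of the bowl alone.

How it is judged:
On the way, in this order (a step that is already met when the one before it is completed fails the run):
1. the case lid rests open on its stop (past 2.03 rad) and the empty bowl stands on the scale plate, upright, its centre within 40 mm of the plate's centre along each plate side and let go (value of joint lid above 2.03 rad and x of bowl in the frame of scale_plate between -0.04 and 0.04 m and y of bowl in the frame of scale_plate between -0.04 and 0.04 m and z of bowl in the frame of scale_plate between -0.004 and 0.006 m and angle between bowl's own z axis and vertical below 0.08 rad and contact force between the fingers and bowl below 0.2 N and horizontal distance between each of heel0, heel1, heel2, heel3 and bowl above 0.11 m), for 0.2 s.
2. the tare button is pressed (past 3 mm) with the bowl on the plate, untouched and still empty (value of joint tare above 0.003 m and x of bowl in the frame of scale_plate between -0.04 and 0.04 m and y of bowl in the frame of scale_plate between -0.04 and 0.04 m and z of bowl in the frame of scale_plate between -0.004 and 0.006 m and angle between bowl's own z axis and vertical below 0.08 rad and contact force between the fingers and bowl below 0.2 N and horizontal distance between each of heel0, heel1, heel2, heel3 and bowl above 0.11 m), for 0.05 s.
At the end, for the whole second after the job is handed in: Every heel present lies at rest inside the bowl (centre within 70 mm of the bowl's axis and between 8 and 85 mm above its underside), the bowl stands upright on the scale plate its centre within 40 mm of the plate's centre along each plate side, and the case lid is shut (below 0.06 rad) (x of bowl in the frame of scale_plate between -0.04 and 0.04 m and y of bowl in the frame of scale_plate between -0.04 and 0.04 m and z of bowl in the frame of scale_plate between -0.004 and 0.006 m and angle between bowl's own z axis and vertical below 0.08 rad and horizontal distance between each of heel0, heel1, heel2, heel3 and bowl below 0.07 m and z of heel0 in the frame of bowl between 0.008 and 0.085 m and linear speed of each of heel0, heel1, heel2, heel3 below 0.03 m/s and z of heel1 in the frame of bowl between 0.008 and 0.085 m and z of heel2 in the frame of bowl between 0.008 and 0.085 m and z of heel3 in the frame of bowl between 0.008 and 0.085 m and value of joint lid below 0.06 rad and linear speed of bowl below 0.02 m/s); the robot touches nothing.
It fails at once if the dye is disturbed (moved over 40 mm) (distance of dye from where it was at the start of the episode above 0.04 m).
It fails at once if the tin is disturbed (moved over 40 mm) (distance of tin from where it was at the start of the episode above 0.04 m).
It fails at once if the tape is disturbed (moved over 40 mm) (distance of tape from where it was at the start of the episode above 0.04 m).
Of heel0, heel1, heel2, heel3 only 2 to 4 are there at a start; the rules pass over those that are not, and their reading is None.
At some moment in a run one of bowl may be knocked a few centimetres aside while the robot is not near it.
Once in a run the grip may slacken for a moment while it holds something.
It also fails if it takes over 210 s, if anything falls off the work surface, if the arm or the gripper's body presses on something with over 40 N, if the wrist force passes 120 N, or if a joint passes its speed limit or range.

ROBOT

A 7-joint arm with a two-finger parallel gripper is mounted at the origin on the work surface. World frame = base frame: x ahead of the robot, y to its left, z up, the work surface at z = 0. Lengths are in m, angles in rad, forces in N, time in s.
With the tool pointing down it reaches from about 0.425 to 0.875 m from the base axis. Payload 4.7 kg.
Tool frame: the origin (TCP) lies on the centre line of the jaws, within the pads' length; the fingertips stand 19 mm ahead of it and the grasp point (between the pads) is the TCP (bot.finger_overhang is the distance from the TCP to the fingertips, in m); z points along the fingers, x is the direction in which the jaws open and shut, and the axes are right-handed (so a half turn about z gives the same grasp; the last joint's range is limited). The gripper opens to 85 mm and grips with 20 to 120 N. Pads are 22 mm wide; open, the fingers measure 114 mm over their backs; the gripper's body (76 mm by 85 mm) begins 54 mm behind the grasp point. The pads swing forward as they close: fully open they stand 13 mm farther back than shut.
Start: joints at [-1.298, 0.321, -0.07, 1.45, 0.023, 1.371, -0.057], TCP at [0.166, 0.628, 0.25] pointing down, gripper open.
Joint ranges: [-2.86, 2.86], [-0.3, 2.09], [-1.38, 1.24], [0.06, 2.45], [-1.56, 4.7], [0.09, 2.05], [-2.69, 2.69]. Speed limits (rad/s): [2.57, 2.57, 3.14, 3.14, 3.14, 3.14, 3.14].

INTERFACE

Orientations are given as [roll, pitch, yaw] about the fixed x, y, z axes, in that order (R = Rz(yaw) Ry(pitch) Rx(roll)).
In Python, from cell import bot gives the robot as it stands.
- The arm moves only by the tool jog_arm, never from a script. Its argument "series" is a list of rows, each an object of numbers: "x", "y", "z": the shift along the tool's x, y, z in m; "yaw": the turn about the tool's z in degrees. A call has 1 to 8 rows; each row shifts and turns the commanded pose from where the row before left it, along the tool's axes as they then stand; what a row does not reach is not made up. A row lasts 1/10 s, in which the tool goes at most 50 mm and 8.59 degrees, less where a joint would pass 70% of its speed; a pose out of reach is approached as far as the arm can. A call with a gripper value outside its range is refused whole. "jaw" is the gripper's target within -1 to 1 (shut at 1, half-way at 0, fully open at -1), set as the call begins (left out, the last holds). The fingers move at their own pace and stop on an object; "grip_force" is the grip in N (left out, the last holds). Time passes only in rows, so rows that do not move let the fingers close. It gives the time, the measured TCP pose, the force and the opening at its end, in the units of the state.
- bot.sense(): the state, without advancing time (a new reading comes with each control period).
- bot.get_image(name): name is "scene" or "top" or "wrist"; returns a dict with "img" (400x640x3 uint8, red, green, blue), "fx", "fy", "cx", "cy" (pixels), "R" (3x3) and "t" (3): a world point X has camera coordinates R X + t; the wrist camera has in their place "mount" (4x4, takes a point from camera to tool coordinates, whose origin is the TCP and whose axes are the tool frame's). Camera axes: x right, y down, z forward; pixel columns grow to the right and rows downward; lengths in m; the calibration is good to about 2 mm. A picture is of the moment at which its call begins: read the wrist's pose just before it. There is no depth.
- bot.sign_off(): hands the job in, once; it reports no verdict.
The state is a dict: "clock": time; "q": joint angles; "qvel": joint speeds; "effort": joint torques, N m; "tcp_pos": TCP position; "tool_rot": TCP orientation; "force": force on the tool from outside, world axes, zero at the start; "torque": the same for the moment, N m; "gripper_width": finger opening in m.
Only numpy, scipy, OpenCV 4.12 (cv2) and the standard library are available. Lean on these libraries where they do the work, as an engineer would, in place of code of your own. Each camera call takes 0.05 s, during which the arm holds its last target. There are 200 camera calls.

## Working session

There is one attempt and no reset: what is moved stays moved. The work goes in short steps, Python scripts to look and compute and a tool call to move; the robot and the scene stay as the last step left them, time stands still between calls to the robot, and variables do not carry over. Pictures are saved under pics/ and viewed, about 12 in all and at most 16, crops included, and the job is handed in when it is done.

Besides the shell and the picture viewer there is one more tool, called after ">>>" in YAML: its name, and indented under it one key for each argument. jog_arm: Moves the arm, as the interface text tells. Its arguments: {"type":"object","properties":{"series":{"type":"array"},"jaw":{"type":"number"},"grip_force":{"type":"number"}},"required":["series"]}

```bash
mkdir -p pics; ls
cat > h.py <<'E'
import numpy as np, cv2
from cell import bot
def shot(n,fn=None):
    s=bot.sense(); d=bot.get_image(n); d['s']=s
    if fn: cv2.imwrite('pics/'+fn,d['img'][:,:,::-1])
    return d
def cam(d):
    """returns R_wc (cam->world), camera centre"""
    if 'mount' in d:
        from scipy.spatial.transform import Rotation as Ro
        M=np.array(d['mount']); r=np.array(d['s']['tool_rot'])
        T=Ro.from_euler('xyz',r).as_matrix() if r.size==3 else r.reshape(3,3)
        return T@M[:3,:3], T@M[:3,3]+np.array(d['s']['tcp_pos'])
    R=np.array(d['R']); return R.T, -R.T@np.array(d['t'])
def ray(d,u,v):
    R,c=cam(d); return c,R@np.array([(u-d['cx'])/d['fx'],(v-d['cy'])/d['fy'],1])
def onz(d,u,v,z):
    c,r=ray(d,u,v); return c+r*(z-c[2])/r[2]
def proj(d,X):
    R,c=cam(d); p=R.T@(np.array(X)-c); return np.array([d['fx']*p[0]/p[2]+d['cx'],d['fy']*p[1]/p[2]+d['cy']])
E
python3 - <<'E'
from h import *
a=shot('top','top0.png');b=shot('scene','scene0.png')
print(bot.sense()); print(cam(a),cam(b),a['fx'],a['cx'],a['cy'])
E
```

```text
pics
{'clock': 0.1, 'q': array([-1.29790086,  0.32173654, -0.07011156,  1.45155212,  0.02261662,
        1.37078301, -0.05686207]), 'qvel': array([-0.00043722, -0.00207756,  0.00015678, -0.00138227,  0.00079054,
        0.00121607,  0.00127909]), 'effort': array([-8.74441639e-05, -4.94878507e+01, -3.84059949e-01, -3.15208554e+01,
        1.30182839e-02,  7.45626778e-03, -1.14727325e-05]), 'tcp_pos': array([0.16626585, 0.62791764, 0.2493415 ]), 'tool_rot': array([3.14149244e+00, 1.68866261e-03, 1.31209533e+00]), 'force': array([-0.00069007, -0.23220585, -0.13249492]), 'torque': array([ 0.0183138 , -0.0003463 , -0.01646965]), 'gripper_width': 0.08530345903831209}
(array([[ 0.01930698, -0.99850907,  0.05105761],
       [-0.99975921, -0.01874807,  0.01140297],
       [-0.01042874, -0.05126548, -0.99863061]]), array([ 0.45872029, -0.09807498,  1.36608826])) (array([[ 0.36100826,  0.80316554, -0.47391788],
       [ 0.93252986, -0.31516519,  0.17623551],
       [-0.00781613, -0.50556505, -0.86275308]]), array([ 1.00876813, -0.26044439,  0.9689863 ])) 386.81918055497425 313.121590825916 200.8275977463909
```

View pics/top0.png

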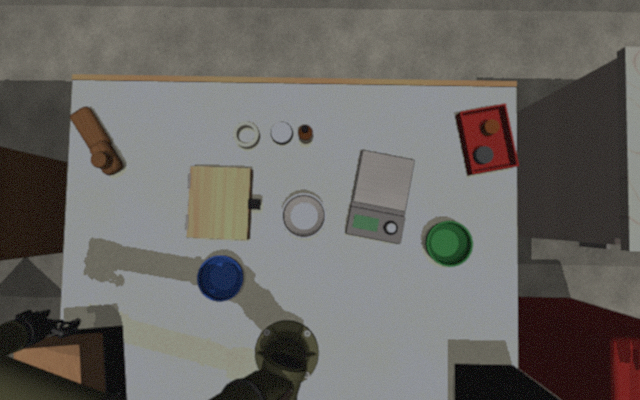

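View pics/scene0.png

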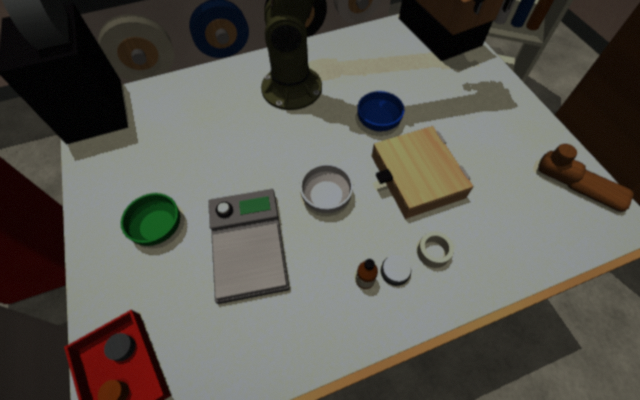

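The metal bowl is at top (303,214). The blue bowl at (220,278) and the green one at (448,242) are the look-alikes. The case is at (220,203) with its tab at (257,202), and the scale is at (380,196) with its white button at (390,228). Next I'll measure these with colour masks.

Run:
```python
from h import *
d=shot('top'); im=d['img'][:,:,::-1].copy(); hsv=cv2.cvtColor(im,cv2.COLOR_BGR2HSV)
def comp(m,box):
    x0,y0,x1,y1=box; k=np.zeros_like(m); k[y0:y1,x0:x1]=m[y0:y1,x0:x1]
    c,_=cv2.findContours(k,cv2.RETR_EXTERNAL,cv2.CHAIN_APPROX_NONE); return max(c,key=cv2.contourArea)
def rect(n,m,box,z):
    c=comp(m,box); w=np.array([onz(d,*p[0],z)[:2] for p in c],np.float32); r=cv2.minAreaRect(w); print(n,cv2.boundingRect(c),'ctr',np.round(r[0],4),'size',np.round(r[1],4),'ang',round(r[2],2)); return r
H,S,V=cv2.split(hsv)
for p in [(220,200),(303,190),(303,215),(285,215),(256,202),(385,180),(360,223),(390,228),(330,120),(330,200)]: print(p,hsv[p[1],p[0]])
wood=cv2.inRange(hsv,(12,60,60),(35,255,255)); rect('lid',wood,(170,150,270,250),.068)
blk=cv2.inRange(hsv,(0,0,0),(180,255,60)); rect('tab',blk,(245,185,275,220),.072)
sc=cv2.inRange(V,0,172); 
cv2.imwrite('pics/crop1.png',cv2.resize(im[120:260,170:480],None,fx=2.5,fy=2.5,interpolation=cv2.INTER_CUBIC))
```

```text
(220, 200) [ 28  67 141]
(303, 190) [ 21  34 105]
(303, 215) [108  17 150]
(285, 215) [ 30  11 117]
(256, 202) [160  21  36]
(385, 180) [ 21  14 127]
(360, 223) [ 65  89 112]
(390, 228) [113  13 152]
(330, 120) [105   7 142]
(330, 200) [ 78   9 145]
lid (187, 166, 65, 73) ctr [0.5153 0.2339] size [0.2068 0.2414] ang 89.06
tab (249, 185, 12, 35) ctr [0.5175 0.1133] size [0.1142 0.037 ] ang 1.59
```

View pics/crop1.png

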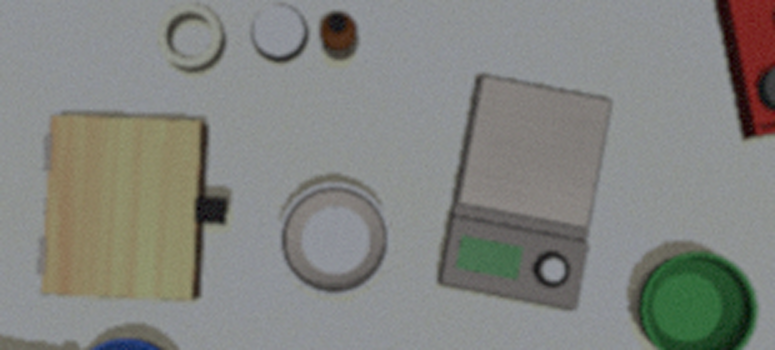

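In this 2.5x crop (offset 170,120) the metal bowl rim is centred at about (334,240). The plate corners are (480,75), (610,98), (583,228) and (455,212), the button is at (552,269), and the tab is at about (213,209).

Run:
```python
from h import *
d=shot('top')
f=lambda u,v,z: onz(d,170+u/2.5-.3,120+v/2.5-.3,z)
for n,u,v,z in [('bowl',334,240,.06),('bowlL',282.5,240,.06),('bowlR',386,240,.06),('bowlT',334,188,.06),('bowlB',334,290,.06),('btn',552,269,.05),('tab',213,209,.07),('tabL',199,209,.07),('tabR',227,209,.07),('l1',52,113,.068),('l2',205,120,.068),('l3',198,298,.068),('l4',42,294,.068),('p1',481,76,.042),('p2',610,98,.042),('p3',584,227,.042),('p4',455,208,.042),('tape',193,37,.04),('tin',279,31,.035),('dye',337,22,.13),('panL',440,284,.045),('panR',575,308,.045)]: print(n,np.round(f(u,v,z),4))
from scipy.spatial.transform import Rotation as Ro
s=bot.sense(); print(s['tcp_pos'],np.degrees(s['tool_rot']))
```

```text
bowl [ 0.4746 -0.051   0.06  ]
bowlL [0.4733 0.0186 0.06  ]
bowlR [ 0.476  -0.1212  0.06  ]
bowlT [ 0.545  -0.0495  0.06  ]
bowlB [ 0.4073 -0.0524  0.06  ]
btn [ 0.4411 -0.3469  0.05  ]
tab [0.513  0.1121 0.07  ]
tabL [0.5126 0.131  0.07  ]
tabR [0.5134 0.0933 0.07  ]
l1 [0.6391 0.3345 0.068 ]
l2 [0.6333 0.1265 0.068 ]
l3 [0.3934 0.1294 0.068 ]
l4 [0.3946 0.3392 0.068 ]
p1 [ 0.7046 -0.2484  0.042 ]
p2 [ 0.6772 -0.4259  0.042 ]
p3 [ 0.4991 -0.3915  0.042 ]
p4 [ 0.5218 -0.2151  0.042 ]
tape [0.7526 0.1513 0.04  ]
tin [0.7642 0.0325 0.035 ]
dye [ 0.7554 -0.0516  0.13  ]
panL [ 0.4177 -0.196   0.045 ]
panR [ 0.3889 -0.3795  0.045 ]
[0.1662934  0.62804871 0.24963055] [1.79994515e+02 6.91542873e-02 7.51738862e+01]
```

```bash
cat >> h.py <<'E'
import json
def plan(*wps, start=None, step=.048, dyaw=8.5):
    """wps: (x,y,z,world_yaw_deg or None[,step]); prints jog rows in tool axes (tool down), rounded to 1 mm, 8 per call"""
    s=bot.sense(); p=np.array(start[:3] if start else s['tcp_pos'],float); w=start[3] if start else np.degrees(s['tool_rot'][2])
    rows=[]
    for W in wps:
        st=W[4] if len(W)>4 else step
        t=np.array(W[:3]); dw=0 if W[3] is None else (W[3]-w+180)%360-180
        n=int(max(np.ceil(np.linalg.norm(t-p)/st),np.ceil(abs(dw)/dyaw),1)); 
        p0=p.copy(); w0=w
        for i in range(1,n+1):
            D=p0+(t-p0)*i/n-p; a=np.radians(w)
            r=[D[0]*np.cos(a)+D[1]*np.sin(a), D[0]*np.sin(a)-D[1]*np.cos(a), -D[2]]; r=np.round(r,3)
            y=round(-(w0+dw*i/n-w),1)
            p=p+[r[0]*np.cos(a)+r[1]*np.sin(a), r[0]*np.sin(a)-r[1]*np.cos(a), -r[2]]; w-=y
            rows.append({k:float(v) for k,v in zip(['x','y','z','yaw'],[*r,y]) if v})
    for i in range(0,len(rows),8): print(json.dumps(rows[i:i+8]))
    print('end',np.round(p,4),round(w,1))
E
python3 - <<'E'
from h import *
plan((.513,.112,.20,-0.9),(.513,.112,.12,None))
E
```

```text
[{"x": -0.032, "y": 0.036, "z": 0.004, "yaw": 5.9}, {"x": -0.027, "y": 0.039, "z": 0.004, "yaw": 5.8}, {"x": -0.024, "y": 0.042, "z": 0.003, "yaw": 5.9}, {"x": -0.019, "y": 0.043, "z": 0.004, "yaw": 5.8}, {"x": -0.015, "y": 0.046, "z": 0.004, "yaw": 5.9}, {"x": -0.01, "y": 0.047, "z": 0.004, "yaw": 5.8}, {"x": -0.005, "y": 0.047, "z": 0.004, "yaw": 5.9}, {"y": 0.048, "z": 0.004, "yaw": 5.8}]
[{"x": 0.004, "y": 0.048, "z": 0.003, "yaw": 5.9}, {"x": 0.01, "y": 0.046, "z": 0.004, "yaw": 5.8}, {"x": 0.014, "y": 0.046, "z": 0.004, "yaw": 5.9}, {"x": 0.019, "y": 0.044, "z": 0.004, "yaw": 5.8}, {"x": 0.023, "y": 0.042, "z": 0.004, "yaw": 5.9}, {"z": 0.04}, {"z": 0.04}]
end [0.513  0.1119 0.1196] -0.9
```

>>> jog_arm:
  series:
    - {"x":-0.032,"y":0.036,"z":0.004,"yaw":5.9}
    - {"x":-0.027,"y":0.039,"z":0.004,"yaw":5.8}
    - {"x":-0.024,"y":0.042,"z":0.003,"yaw":5.9}
    - {"x":-0.019,"y":0.043,"z":0.004,"yaw":5.8}
    - {"x":-0.015,"y":0.046,"z":0.004,"yaw":5.9}
    - {"x":-0.01,"y":0.047,"z":0.004,"yaw":5.8}
    - {"x":-0.005,"y":0.047,"z":0.004,"yaw":5.9}
    - {"y":0.048,"z":0.004,"yaw":5.8}
  jaw: -1

```text
invalid input
```

>>> jog_arm:
  series:
    - {"x":0.004,"y":0.048,"z":0.003,"yaw":5.9}
    - {"x":0.01,"y":0.046,"z":0.004,"yaw":5.8}
    - {"x":0.014,"y":0.046,"z":0.004,"yaw":5.9}
    - {"x":0.019,"y":0.044,"z":0.004,"yaw":5.8}
    - {"x":0.023,"y":0.042,"z":0.004,"yaw":5.9}
    - {}
    - {}
    - {}

```text
invalid input
```

>>> jog_arm:
  series:
    - {"x":-0.032,"y":0.036,"z":0.004,"yaw":5.9}
    - {"x":-0.027,"y":0.039,"z":0.004,"yaw":5.8}
    - {"x":-0.024,"y":0.042,"z":0.003,"yaw":5.9}

```text
clock: 0.5
tcp_pos: [0.2474, 0.5074, 0.2386]
tool_rot: [3.141, 0.001, 1.002]
force: [0.8, -0.2, 0.6]
gripper_width: 0.0851
```

>>> jog_arm:
  series:
    - {"x":-0.019,"y":0.043,"z":0.004,"yaw":5.8}
    - {"x":-0.015,"y":0.046,"z":0.004,"yaw":5.9}
    - {"x":-0.01,"y":0.047,"z":0.004,"yaw":5.8}
    - {"x":-0.005,"y":0.047,"z":0.004,"yaw":5.9}
    - {"x":0,"y":0.048,"z":0.004,"yaw":5.8}

```text
clock: 1.0
tcp_pos: [0.3806, 0.309, 0.2193]
tool_rot: [-3.141, -0.0, 0.491]
force: [0.3, 0.6, 0.3]
gripper_width: 0.0853
```

>>> jog_arm:
  series:
    - {"x":0.004,"y":0.048,"z":0.003,"yaw":5.9}
    - {"x":0.01,"y":0.046,"z":0.004,"yaw":5.8}
    - {"x":0.014,"y":0.046,"z":0.004,"yaw":5.9}
    - {"x":0.019,"y":0.044,"z":0.004,"yaw":5.8}
    - {"x":0.023,"y":0.042,"z":0.004,"yaw":5.9}
    - {"x":0,"y":0,"z":0,"yaw":0}
    - {"x":0,"y":0,"z":0,"yaw":0}
  jaw: -1

```text
clock: 1.7
tcp_pos: [0.5133, 0.111, 0.2001]
tool_rot: [3.142, 0.001, -0.019]
force: [0.1, 0.4, -0.1]
gripper_width: 0.0853
```

```bash
sed -i "s/\[\*r,y\]) if v}/[*r,y])}/" h.py
python3 - <<'E'
from h import *
d=shot('wrist','w1.png'); print(d['s']['tcp_pos'],np.degrees(d['s']['tool_rot'])); print(proj(d,(.513,.112,.072)),cam(d))
E
```

```text
[0.51327916 0.11100987 0.20008167] [ 1.79995754e+02  3.31551885e-02 -1.08021377e+00]
[317.2212451 197.4415611] (array([[ 9.99812868e-01, -1.84363816e-02, -5.85901957e-03],
       [-1.93388039e-02, -9.60202275e-01, -2.78635249e-01],
       [-4.88818128e-04,  2.78696414e-01, -9.60379128e-01]]), array([0.51512266, 0.18152491, 0.32342799]))
```

View pics/w1.png

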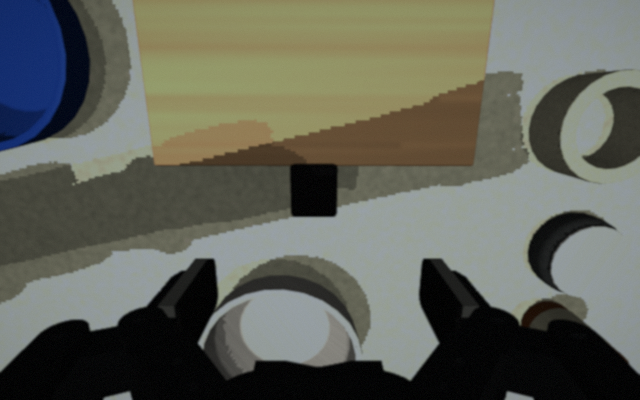

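The wrist view shows the tab at u 291–337, v 164–216, between the open fingers. The metal bowl is below it at (283,330).

Run:
```python
from h import *
d=shot('wrist')
for u,v,z in [(291,190,.072),(337,190,.072),(314,165,.072),(314,216,.072),(155,165,.068),(474,165,.068)]: print(onz(d,u,v,z))
a=np.array
```

```text
[0.49270951 0.11987715 0.072     ]
[0.52749985 0.11931716 0.072     ]
[0.51047909 0.13868791 0.072     ]
[0.50969991 0.09887667 0.072     ]
[0.39071804 0.13991366 0.068     ]
[0.63079632 0.1360377  0.068     ]
```

>>> jog_arm:
  series:
    - {"x":-0.003,"y":-0.006,"z":0.04,"yaw":0}
    - {"x":0,"y":0,"z":0.04,"yaw":0}
    - {"x":0,"y":0,"z":0.036,"yaw":0}
    - {"x":0,"y":0,"z":0.02,"yaw":0}
    - {"x":0,"y":0,"z":0,"yaw":0}
  jaw: -1

```text
clock: 2.3
tcp_pos: [0.5069, 0.1195, 0.0614]
tool_rot: [3.14, 0.006, -0.013]
force: [-0.5, -0.2, 0.2]
gripper_width: 0.0853
```

>>> jog_arm:
  series:
    - {"x":0,"y":0,"z":0,"yaw":0}
    - {"x":0,"y":0,"z":0,"yaw":0}
    - {"x":0,"y":0,"z":0,"yaw":0}
    - {"x":0,"y":0,"z":0,"yaw":0}
    - {"x":0,"y":0,"z":0,"yaw":0}
    - {"x":0,"y":0,"z":0,"yaw":0}
    - {"x":0,"y":0,"z":0,"yaw":0}
    - {"x":0,"y":0,"z":0,"yaw":0}
  jaw: 0.7
  grip_force: 40

```text
clock: 3.1
tcp_pos: [0.5099, 0.1189, 0.0659]
tool_rot: [-3.14, 0.001, -0.016]
force: [-4.1, 0.2, 8.4]
gripper_width: 0.0353
```

Run:
```python
from h import *
s=bot.sense(); print(s['tcp_pos'],s['gripper_width'],s['force'])
# arc about hinge (0.5136,0.343,0.06), tab point 226 from hinge, +4 mm
H=np.array([.5136,.343,.06]); 
def pt(th):
    c,sn=np.cos(th),np.sin(th); r=np.array([-c*.226-sn*.004*0+ -0,0]) 
    a=-.226; h=.004   # local along +x of case, up
    # opening rotates free edge upward and over toward +x of case
    X=a*c + h*sn; Z=-a*sn + h*c
    return H+np.array([.016*X,X,Z])
plan(*[(*pt(t),None,.05) for t in np.linspace(0,2.1,31)[1:]])
```

```text
[0.5098778  0.11888765 0.06592071] 0.03533366389659663 [-4.05932794  0.16735595  8.43840238]
[{"x": 0.0, "y": 0.001, "z": -0.014, "yaw": -0.0}, {"x": 0.0, "y": -0.002, "z": -0.016, "yaw": -0.0}, {"x": 0.0, "y": -0.003, "z": -0.015, "yaw": -0.0}, {"x": 0.0, "y": -0.004, "z": -0.015, "yaw": -0.0}, {"x": 0.0, "y": -0.005, "z": -0.015, "yaw": -0.0}, {"x": 0.0, "y": -0.006, "z": -0.015, "yaw": -0.0}, {"x": 0.0, "y": -0.008, "z": -0.014, "yaw": -0.0}, {"x": 0.0, "y": -0.008, "z": -0.014, "yaw": -0.0}]
[{"x": 0.0, "y": -0.009, "z": -0.012, "yaw": -0.0}, {"x": 0.0, "y": -0.01, "z": -0.013, "yaw": -0.0}, {"x": 0.0, "y": -0.011, "z": -0.011, "yaw": -0.0}, {"x": 0.0, "y": -0.011, "z": -0.011, "yaw": -0.0}, {"x": 0.0, "y": -0.013, "z": -0.01, "yaw": -0.0}, {"x": 0.0, "y": -0.013, "z": -0.009, "yaw": -0.0}, {"x": 0.0, "y": -0.013, "z": -0.008, "yaw": -0.0}, {"x": 0.0, "y": -0.014, "z": -0.007, "yaw": -0.0}]
[{"x": 0.0, "y": -0.015, "z": -0.006, "yaw": -0.0}, {"x": 0.0, "y": -0.015, "z": -0.005, "yaw": -0.0}, {"x": 0.0, "y": -0.015, "z": -0.005, "yaw": -0.0}, {"x": 0.0, "y": -0.016, "z": -0.002, "yaw": -0.0}, {"x": 0.0, "y": -0.015, "z": -0.002, "yaw": -0.0}, {"x": 0.0, "y": -0.016, "z": -0.001, "yaw": -0.0}, {"x": 0.0, "y": -0.016, "z": 0.0, "yaw": -0.0}, {"x": 0.0, "y": -0.016, "z": 0.002, "yaw": -0.0}]
[{"x": 0.0, "y": -0.015, "z": 0.002, "yaw": -0.0}, {"x": 0.0, "y": -0.016, "z": 0.004, "yaw": -0.0}, {"x": 0.0, "y": -0.015, "z": 0.005, "yaw": -0.0}, {"x": 0.0, "y": -0.015, "z": 0.005, "yaw": -0.0}, {"x": 0.0, "y": -0.014, "z": 0.007, "yaw": -0.0}, {"x": 0.0, "y": -0.014, "z": 0.008, "yaw": -0.0}]
end [0.5155 0.4608 0.2529] -0.9
```

>>> jog_arm:
  series:
    - {"x":0.0,"y":0.001,"z":-0.014,"yaw":0}
    - {"x":0.0,"y":-0.002,"z":-0.016,"yaw":0}
    - {"x":0.0,"y":-0.003,"z":-0.015,"yaw":0}
    - {"x":0.0,"y":-0.004,"z":-0.015,"yaw":0}
    - {"x":0.0,"y":-0.005,"z":-0.015,"yaw":0}
    - {"x":0.0,"y":-0.006,"z":-0.015,"yaw":0}
    - {"x":0.0,"y":-0.008,"z":-0.014,"yaw":0}
    - {"x":0.0,"y":-0.008,"z":-0.014,"yaw":0}

```text
clock: 3.9
tcp_pos: [0.5105, 0.1544, 0.1831]
tool_rot: [-3.141, -0.0, -0.016]
force: [2.2, 5.1, -8.1]
gripper_width: 0.035
```

>>> jog_arm:
  series:
    - {"x":0.0,"y":-0.009,"z":-0.012,"yaw":0}
    - {"x":0.0,"y":-0.01,"z":-0.013,"yaw":0}
    - {"x":0.0,"y":-0.011,"z":-0.011,"yaw":0}
    - {"x":0.0,"y":-0.011,"z":-0.011,"yaw":0}
    - {"x":0.0,"y":-0.013,"z":-0.01,"yaw":0}
    - {"x":0.0,"y":-0.013,"z":-0.009,"yaw":0}
    - {"x":0.0,"y":-0.013,"z":-0.008,"yaw":0}
    - {"x":0.0,"y":-0.014,"z":-0.007,"yaw":0}

```text
clock: 4.7
tcp_pos: [0.5124, 0.2473, 0.264]
tool_rot: [3.14, 0.0, -0.017]
force: [0.1, -1.0, -7.1]
gripper_width: 0.0354
```

>>> jog_arm:
  series:
    - {"x":0.0,"y":-0.015,"z":-0.006,"yaw":0}
    - {"x":0.0,"y":-0.015,"z":-0.005,"yaw":0}
    - {"x":0.0,"y":-0.015,"z":-0.005,"yaw":0}
    - {"x":0.0,"y":-0.016,"z":-0.002,"yaw":0}
    - {"x":0.0,"y":-0.015,"z":-0.002,"yaw":0}
    - {"x":0.0,"y":-0.016,"z":-0.001,"yaw":0}
    - {"x":0.0,"y":-0.016,"z":0.0,"yaw":0}
    - {"x":0.0,"y":-0.016,"z":0.002,"yaw":0}

```text
clock: 5.5
tcp_pos: [0.5149, 0.3721, 0.2824]
tool_rot: [3.141, -0.001, -0.017]
force: [3.8, -2.2, -2.9]
gripper_width: 0.0349
```

>>> jog_arm:
  series:
    - {"x":0.0,"y":-0.015,"z":0.002,"yaw":0}
    - {"x":0.0,"y":-0.016,"z":0.004,"yaw":0}
    - {"x":0.0,"y":-0.015,"z":0.005,"yaw":0}
    - {"x":0.0,"y":-0.015,"z":0.005,"yaw":0}
    - {"x":0.0,"y":-0.014,"z":0.007,"yaw":0}
    - {"x":0.0,"y":-0.012,"z":0.006,"yaw":0}
    - {"x":0.0,"y":0,"z":0,"yaw":0}
    - {"x":0.0,"y":0,"z":0,"yaw":0}

```text
clock: 6.3
tcp_pos: [0.5167, 0.4588, 0.2528]
tool_rot: [3.141, -0.002, -0.017]
force: [5.1, -2.9, -3.9]
gripper_width: 0.0354
```

>>> jog_arm:
  series:
    - {"x":0,"y":0,"z":0,"yaw":0}
    - {"x":0,"y":0,"z":0,"yaw":0}
    - {"x":0,"y":0,"z":0,"yaw":0}
    - {"x":0,"y":0,"z":0,"yaw":0}
    - {"x":0,"y":0,"z":-0.04,"yaw":0}
    - {"x":0,"y":0,"z":-0.04,"yaw":0}
    - {"x":0,"y":0,"z":0,"yaw":0}
  jaw: -0.4

```text
clock: 7.0
tcp_pos: [0.5172, 0.4598, 0.341]
tool_rot: [-3.133, -0.008, -0.016]
force: [0.1, 0.0, 1.1]
gripper_width: 0.0602
```

Run:
```python
from h import *
plan((.48,-.08,.30,None),(.475,-.08,.26,None))
d=shot('scene','s1.png')
```

```text
[{"x": -0.002, "y": 0.045, "z": 0.003, "yaw": -0.0}, {"x": -0.003, "y": 0.045, "z": 0.004, "yaw": -0.0}, {"x": -0.002, "y": 0.045, "z": 0.003, "yaw": -0.0}, {"x": -0.003, "y": 0.045, "z": 0.004, "yaw": -0.0}, {"x": -0.002, "y": 0.045, "z": 0.003, "yaw": -0.0}, {"x": -0.002, "y": 0.045, "z": 0.004, "yaw": -0.0}, {"x": -0.003, "y": 0.045, "z": 0.003, "yaw": -0.0}, {"x": -0.002, "y": 0.045, "z": 0.003, "yaw": -0.0}]
[{"x": -0.003, "y": 0.045, "z": 0.004, "yaw": -0.0}, {"x": -0.002, "y": 0.045, "z": 0.003, "yaw": -0.0}, {"x": -0.002, "y": 0.045, "z": 0.004, "yaw": -0.0}, {"x": -0.003, "y": 0.045, "z": 0.003, "yaw": -0.0}, {"x": -0.005, "y": 0.0, "z": 0.04, "yaw": -0.0}]
end [ 0.4747 -0.0796  0.26  ] -0.9
```

View pics/s1.png

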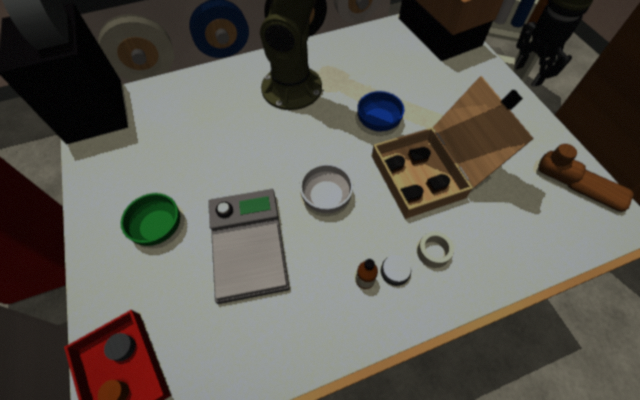

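The lid is open on its stop. Four heels are in the case, at (396,163), (420,154), (413,191) and (439,183). Next is the metal bowl.

>>> jog_arm:
  series:
    - {"x":-0.002,"y":0.045,"z":0.003,"yaw":0}
    - {"x":-0.003,"y":0.045,"z":0.004,"yaw":0}
    - {"x":-0.002,"y":0.045,"z":0.003,"yaw":0}
    - {"x":-0.003,"y":0.045,"z":0.004,"yaw":0}
    - {"x":-0.002,"y":0.045,"z":0.003,"yaw":0}
    - {"x":-0.002,"y":0.045,"z":0.004,"yaw":0}
    - {"x":-0.003,"y":0.045,"z":0.003,"yaw":0}
    - {"x":-0.002,"y":0.045,"z":0.003,"yaw":0}

```text
clock: 7.85
tcp_pos: [0.4898, 0.097, 0.3054]
tool_rot: [-3.141, 0.001, -0.016]
force: [0.2, -0.6, 1.5]
gripper_width: 0.06
```

>>> jog_arm:
  series:
    - {"x":-0.003,"y":0.045,"z":0.004,"yaw":0}
    - {"x":-0.002,"y":0.045,"z":0.003,"yaw":0}
    - {"x":-0.002,"y":0.045,"z":0.004,"yaw":0}
    - {"x":-0.003,"y":0.045,"z":0.003,"yaw":0}
    - {"x":-0.005,"y":0,"z":0.04,"yaw":0}
    - {"x":0,"y":0,"z":0,"yaw":0}
    - {"x":0,"y":0,"z":0,"yaw":0}

```text
clock: 8.55
tcp_pos: [0.4725, -0.0801, 0.252]
tool_rot: [-3.141, 0.002, -0.015]
force: [0.5, 0.1, -0.2]
gripper_width: 0.0601
```

Run:
```python
from h import *
d=shot('wrist','w2.png'); print(d['s']['tcp_pos'],np.degrees(d['s']['tool_rot'])); print(proj(d,(.4746,-.051,.06)),proj(d,(.549,-.051,.06)))
```

```text
[ 0.47251674 -0.08010748  0.25197971] [-1.79967170e+02  9.08810567e-02 -8.54670303e-01]
[319.72033202 149.41555262] [400.92211374 148.17689916]
```

View pics/w2.png

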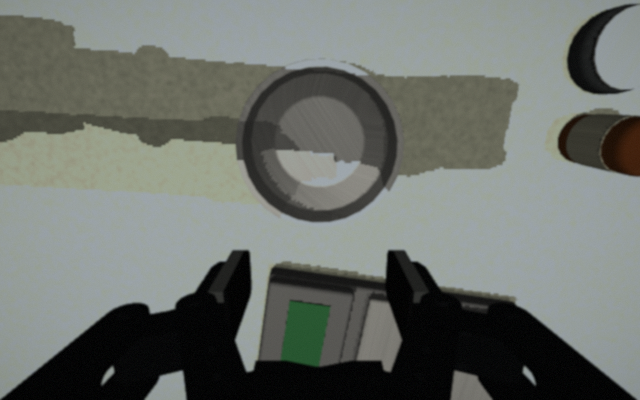

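The bowl's outer rim spans u 236–403, v 60–226, with its centre at about (320,143). So the bowl is near (0.475,−0.0455), and I'll grip the +x rim.

>>> jog_arm:
  series:
    - {"x":0.038,"y":-0.018,"z":0,"yaw":0}
    - {"x":0.038,"y":-0.018,"z":0.01,"yaw":0}
    - {"x":0,"y":0,"z":0.045,"yaw":0}
    - {"x":0,"y":0,"z":0.045,"yaw":0}
    - {"x":0,"y":0,"z":0.045,"yaw":0}
    - {"x":0,"y":0,"z":0.035,"yaw":0}
    - {"x":0,"y":0,"z":0.02,"yaw":0}
    - {"x":0,"y":0,"z":0,"yaw":0}

```text
clock: 9.4
tcp_pos: [0.5487, -0.0444, 0.0503]
tool_rot: [3.141, 0.004, -0.013]
force: [0.2, 0.1, 0.6]
gripper_width: 0.0595
```

>>> jog_arm:
  series:
    - {"x":0,"y":0,"z":0,"yaw":0}
    - {"x":0,"y":0,"z":0,"yaw":0}
    - {"x":0,"y":0,"z":0,"yaw":0}
    - {"x":0,"y":0,"z":0,"yaw":0}
    - {"x":0,"y":0,"z":0,"yaw":0}
    - {"x":0,"y":0,"z":0,"yaw":0}
    - {"x":0,"y":0,"z":0,"yaw":0}
    - {"x":0,"y":0,"z":0,"yaw":0}
  jaw: 1
  grip_force: 60

```text
clock: 10.2
tcp_pos: [0.5493, -0.0466, 0.0544]
tool_rot: [-3.14, 0.001, -0.016]
force: [-3.6, -0.2, 12.5]
gripper_width: 0.0067
```

>>> jog_arm:
  series:
    - {"x":0,"y":0,"z":-0.01,"yaw":0}
    - {"x":0,"y":0,"z":-0.02,"yaw":0}
    - {"x":0,"y":0,"z":-0.03,"yaw":0}
    - {"x":0,"y":0,"z":-0.03,"yaw":0}
    - {"x":0,"y":0,"z":-0.02,"yaw":0}
    - {"x":0,"y":0,"z":0,"yaw":0}

```text
clock: 10.8
tcp_pos: [0.552, -0.0465, 0.1657]
tool_rot: [-3.14, -0.008, -0.016]
force: [-0.3, 0.0, -2.3]
gripper_width: 0.0058
```

Run:
```python
from h import *
plan((.6753,-.3195,.165,None,.03))
```

```text
[{"x": 0.013, "y": 0.027, "z": 0.0, "yaw": -0.0}, {"x": 0.013, "y": 0.027, "z": 0.0, "yaw": -0.0}, {"x": 0.012, "y": 0.027, "z": 0.0, "yaw": -0.0}, {"x": 0.013, "y": 0.027, "z": 0.0, "yaw": -0.0}, {"x": 0.013, "y": 0.027, "z": 0.0, "yaw": -0.0}, {"x": 0.013, "y": 0.028, "z": 0.0, "yaw": -0.0}, {"x": 0.012, "y": 0.027, "z": 0.0, "yaw": -0.0}, {"x": 0.013, "y": 0.027, "z": 0.001, "yaw": -0.0}]
[{"x": 0.013, "y": 0.027, "z": -0.0, "yaw": -0.0}, {"x": 0.013, "y": 0.027, "z": -0.0, "yaw": -0.0}]
end [ 0.6756 -0.3196  0.1647] -0.9
```

>>> jog_arm:
  series:
    - {"x":0.013,"y":0.027,"z":0.0,"yaw":0}
    - {"x":0.013,"y":0.027,"z":0.0,"yaw":0}
    - {"x":0.012,"y":0.027,"z":0.0,"yaw":0}
    - {"x":0.013,"y":0.027,"z":0.0,"yaw":0}
    - {"x":0.013,"y":0.027,"z":0.0,"yaw":0}
    - {"x":0.013,"y":0.028,"z":0.0,"yaw":0}
    - {"x":0.012,"y":0.027,"z":0.0,"yaw":0}
    - {"x":0.013,"y":0.027,"z":0.0,"yaw":0}

```text
clock: 11.6
tcp_pos: [0.6479, -0.2657, 0.1602]
tool_rot: [-3.141, 0.002, -0.016]
force: [0.9, -0.1, -2.9]
gripper_width: 0.006
```

>>> jog_arm:
  series:
    - {"x":0.013,"y":0.027,"z":0,"yaw":0}
    - {"x":0.013,"y":0.027,"z":0,"yaw":0}
    - {"x":0,"y":0,"z":0.025,"yaw":0}
    - {"x":0,"y":0,"z":0.02,"yaw":0}
    - {"x":0,"y":0,"z":0,"yaw":0}
    - {"x":0,"y":0,"z":0,"yaw":0}
    - {"x":0,"y":0,"z":0,"yaw":0}

```text
clock: 12.3
tcp_pos: [0.6737, -0.3195, 0.1182]
tool_rot: [3.141, -0.002, -0.016]
force: [-0.2, 0.4, -3.0]
gripper_width: 0.0058
```

Run:
```python
from h import *
d=shot('scene','s2.png'); cv2.imwrite('pics/s2c.png',cv2.resize(d['img'][120:310,110:400,::-1],None,fx=2.5,fy=2.5)); print(bot.sense()['tcp_pos'])
```

```text
[ 0.67389575 -0.31960514  0.11874727]
```

View pics/s2c.png

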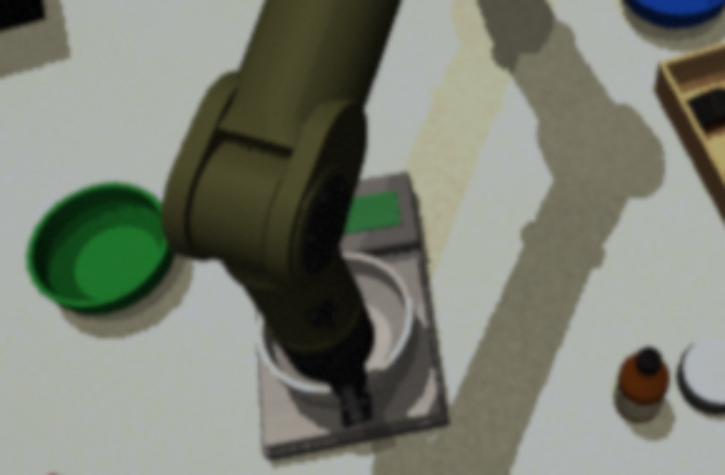

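The bowl hangs level over the plate, about 20 mm above it. I'll lower it now.

>>> jog_arm:
  series:
    - {"x":0,"y":0,"z":0.01,"yaw":0}
    - {"x":0,"y":0,"z":0.006,"yaw":0}
    - {"x":0,"y":0,"z":0.004,"yaw":0}
    - {"x":0,"y":0,"z":0,"yaw":0}
    - {"x":0,"y":0,"z":0,"yaw":0}

```text
clock: 12.85
tcp_pos: [0.6761, -0.3201, 0.1021]
tool_rot: [3.139, -0.007, -0.014]
force: [3.5, 0.5, 13.1]
gripper_width: 0.0059
```

>>> jog_arm:
  series:
    - {"x":0,"y":0,"z":0.002,"yaw":0}
    - {"x":0,"y":0,"z":0.0,"yaw":0}
    - {"x":0,"y":0,"z":0,"yaw":0}

```text
clock: 13.15
tcp_pos: [0.6766, -0.3201, 0.1008]
tool_rot: [3.139, -0.008, -0.014]
force: [3.3, 0.9, 13.5]
gripper_width: 0.0054
```

>>> jog_arm:
  series:
    - {"x":0,"y":0,"z":0,"yaw":0}
    - {"x":0,"y":0,"z":0,"yaw":0}
    - {"x":0,"y":0,"z":0,"yaw":0}
    - {"x":0,"y":0,"z":-0.03,"yaw":0}
    - {"x":0,"y":0,"z":-0.045,"yaw":0}
    - {"x":0,"y":0,"z":-0.045,"yaw":0}
    - {"x":0,"y":0,"z":-0.01,"yaw":0}
  jaw: -0.5

```text
clock: 13.85
tcp_pos: [0.6746, -0.3212, 0.2316]
tool_rot: [3.138, -0.008, -0.016]
force: [0.5, -1.2, -0.5]
gripper_width: 0.064
```

Run:
```python
from h import *
plan((.441,-.36,.22,None))
```

```text
[{"x": -0.047, "y": 0.009, "z": 0.002, "yaw": -0.0}, {"x": -0.046, "y": 0.008, "z": 0.003, "yaw": -0.0}, {"x": -0.047, "y": 0.009, "z": 0.002, "yaw": -0.0}, {"x": -0.046, "y": 0.008, "z": 0.002, "yaw": -0.0}, {"x": -0.047, "y": 0.009, "z": 0.003, "yaw": -0.0}]
end [ 0.441  -0.3604  0.2196] -0.9
```

>>> jog_arm:
  series:
    - {"x":-0.047,"y":0.009,"z":0.002,"yaw":0}
    - {"x":-0.046,"y":0.008,"z":0.003,"yaw":0}
    - {"x":-0.047,"y":0.009,"z":0.002,"yaw":0}
    - {"x":-0.046,"y":0.008,"z":0.002,"yaw":0}
    - {"x":-0.047,"y":0.009,"z":0.003,"yaw":0}
    - {"x":0,"y":0,"z":0,"yaw":0}
    - {"x":0,"y":0,"z":0,"yaw":0}
  jaw: 1

```text
clock: 14.55
tcp_pos: [0.4383, -0.3587, 0.213]
tool_rot: [-3.14, -0.001, -0.018]
force: [1.2, -0.2, -0.3]
gripper_width: -0.0001
```

Run:
```python
from h import *
d=shot('wrist'); t=shot('top'); print(d['s']['tcp_pos'],np.degrees(d['s']['tool_rot'])); print(proj(d,(.441,-.347,.05)),proj(t,(.601,-.32,.102)))
cv2.imwrite('pics/c3.png',np.vstack([cv2.resize(d['img'][0:300,:,::-1],(640,300)),cv2.resize(t['img'][120:250,320:520,::-1],(461,300)) .copy() if 0 else cv2.copyMakeBorder(cv2.resize(t['img'][130:250,320:520,::-1],(500,300),interpolation=cv2.INTER_CUBIC),0,0,0,140,0)]))
```

```text
[ 0.43832836 -0.3586889   0.21295973] [-1.79900370e+02 -4.49658634e-02 -1.05451118e+00]
[320.30274401 174.64536367] [385.7179102 178.5106733]
```

View pics/c3.png

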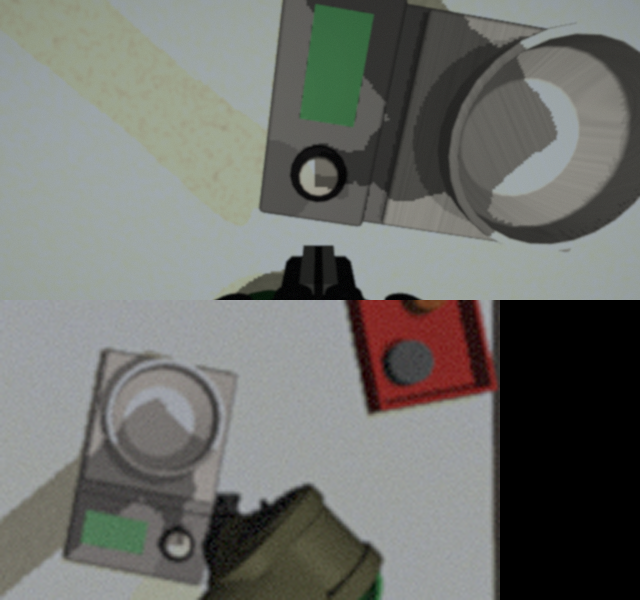

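The bowl is centred on the plate within about 5 mm. The button is at wrist (319,174), which gives (0.440,−0.3465).

>>> jog_arm:
  series:
    - {"x":0.001,"y":-0.012,"z":0.03,"yaw":0}
    - {"x":0,"y":0,"z":0.04,"yaw":0}
    - {"x":0,"y":0,"z":0.04,"yaw":0}
    - {"x":0,"y":0,"z":0.025,"yaw":0}
    - {"x":0,"y":0,"z":0,"yaw":0}
    - {"x":0,"y":0,"z":0,"yaw":0}

```text
clock: 15.25
tcp_pos: [0.4423, -0.3462, 0.0798]
tool_rot: [-3.14, 0.001, -0.014]
force: [-5.7, 5.6, 16.9]
gripper_width: 0.0001
```

>>> jog_arm:
  series:
    - {"x":0,"y":0,"z":0.004,"yaw":0}
    - {"x":0,"y":0,"z":0.002,"yaw":0}
    - {"x":0,"y":0,"z":0,"yaw":0}
    - {"x":0,"y":0,"z":0,"yaw":0}

```text
clock: 15.65
tcp_pos: [0.4425, -0.3464, 0.079]
tool_rot: [-3.136, -0.001, -0.014]
force: [-17.1, 13.3, 56.5]
gripper_width: -0.0004
```

>>> jog_arm:
  series:
    - {"x":0,"y":0,"z":-0.004,"yaw":0}
    - {"x":0,"y":0,"z":-0.004,"yaw":0}
    - {"x":0,"y":0,"z":0,"yaw":0}
    - {"x":0,"y":0,"z":0,"yaw":0}

```text
clock: 16.05
tcp_pos: [0.4424, -0.3463, 0.0802]
tool_rot: [3.141, -0.001, -0.014]
force: [1.3, -0.1, 3.6]
gripper_width: -0.0004
```

Run:
```python
from h import *
s=bot.sense(); print(s['tcp_pos'],s['force'])
d=shot('wrist');c=shot('scene')
cv2.imwrite('pics/c4.png',np.vstack([d['img'][100:400,:,::-1],cv2.resize(c['img'][140:290,140:460,::-1],(640,300))]))
```

```text
[ 0.44241728 -0.34632603  0.08022284] [ 1.25674661 -0.13785811  3.58462294]
```

View pics/c4.png

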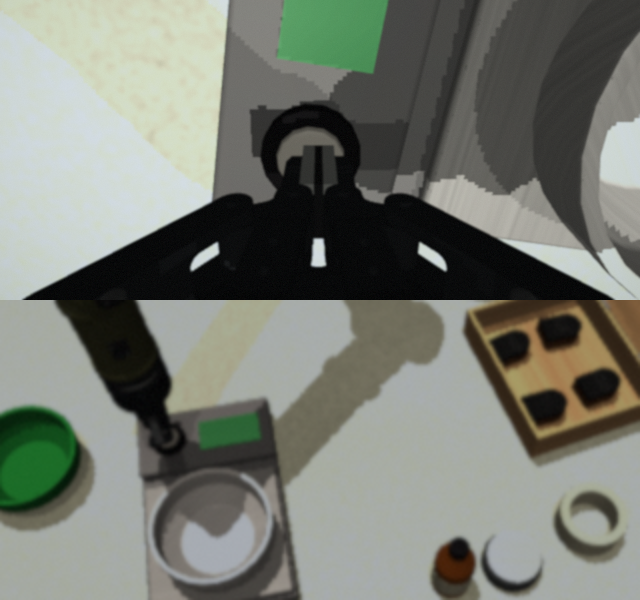

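Contact read 17 N, then 56 N as the button bottomed out. It now reads 3.6 N on the spring, so the tare was pressed well past 3 mm. The picture shows the fingertip inside the button ring and the bowl untouched. On to the heels.

>>> jog_arm:
  series:
    - {"x":0,"y":0,"z":-0.04,"yaw":0}
    - {"x":0,"y":0,"z":-0.045,"yaw":0}
    - {"x":0,"y":0,"z":-0.045,"yaw":0}
    - {"x":0,"y":0,"z":-0.045,"yaw":0}
    - {"x":0,"y":0,"z":-0.025,"yaw":0}
    - {"x":0,"y":0,"z":0,"yaw":0}
  jaw: -0.5

```text
clock: 16.75
tcp_pos: [0.4422, -0.3481, 0.2836]
tool_rot: [3.139, -0.005, -0.016]
force: [-0.4, -0.4, -0.3]
gripper_width: 0.0643
```

Run:
```python
from h import *
plan((.513,.17,.30,None))
```

```text
[{"x": 0.006, "y": -0.047, "z": -0.001, "yaw": -0.0}, {"x": 0.005, "y": -0.047, "z": -0.002, "yaw": -0.0}, {"x": 0.006, "y": -0.048, "z": -0.001, "yaw": -0.0}, {"x": 0.006, "y": -0.047, "z": -0.002, "yaw": -0.0}, {"x": 0.005, "y": -0.047, "z": -0.001, "yaw": -0.0}, {"x": 0.006, "y": -0.047, "z": -0.002, "yaw": -0.0}, {"x": 0.006, "y": -0.047, "z": -0.001, "yaw": -0.0}, {"x": 0.006, "y": -0.048, "z": -0.002, "yaw": -0.0}]
[{"x": 0.005, "y": -0.047, "z": -0.001, "yaw": -0.0}, {"x": 0.006, "y": -0.047, "z": -0.002, "yaw": -0.0}, {"x": 0.006, "y": -0.047, "z": -0.001, "yaw": -0.0}]
end [0.5134 0.1698 0.2996] -0.9
```

>>> jog_arm:
  series:
    - {"x":0.006,"y":-0.047,"z":-0.001,"yaw":0}
    - {"x":0.005,"y":-0.047,"z":-0.002,"yaw":0}
    - {"x":0.006,"y":-0.048,"z":-0.001,"yaw":0}
    - {"x":0.006,"y":-0.047,"z":-0.002,"yaw":0}
    - {"x":0.005,"y":-0.047,"z":-0.001,"yaw":0}
    - {"x":0.006,"y":-0.047,"z":-0.002,"yaw":0}
    - {"x":0.006,"y":-0.047,"z":-0.001,"yaw":0}
    - {"x":0.006,"y":-0.048,"z":-0.002,"yaw":0}

```text
clock: 17.55
tcp_pos: [0.492, 0.0324, 0.2904]
tool_rot: [3.141, 0.003, -0.016]
force: [0.1, 0.9, 0.4]
gripper_width: 0.0643
```

>>> jog_arm:
  series:
    - {"x":0.005,"y":-0.047,"z":-0.001,"yaw":0}
    - {"x":0.006,"y":-0.047,"z":-0.002,"yaw":0}
    - {"x":0.006,"y":-0.047,"z":-0.001,"yaw":0}
    - {"x":0,"y":0,"z":0,"yaw":0}
    - {"x":0,"y":0,"z":0,"yaw":0}
    - {"x":0,"y":0,"z":0,"yaw":0}

```text
clock: 18.15
tcp_pos: [0.5119, 0.1696, 0.295]
tool_rot: [3.14, 0.002, -0.018]
force: [0.4, -0.4, -0.3]
gripper_width: 0.0637
```

```bash
cat >> h.py <<'E'
def heels(d,z=.034,show=True):
    g=cv2.cvtColor(d['img'],cv2.COLOR_RGB2HSV)[:,:,2]; m=cv2.inRange(g,0,45); out=[]
    c,_=cv2.findContours(m,cv2.RETR_EXTERNAL,cv2.CHAIN_APPROX_NONE)
    for k in c:
        w=np.array([onz(d,*p[0],z)[:2] for p in k],np.float32)
        r=cv2.minAreaRect(w); 
        if min(r[1])>.030 and max(r[1])<.085: print(cv2.boundingRect(k),'ctr',np.round(r[0],4),'size',np.round(r[1],4),'ang',round(r[2],1)); out.append(r)
    return out
E
python3 - <<'E'
from h import *
d=shot('wrist','w5.png'); print(d['s']['tcp_pos'],np.degrees(d['s']['tool_rot'])); heels(d)
E
```

```text
[0.51190479 0.16960455 0.29498479] [ 1.79896969e+02  1.00826678e-01 -1.03152709e+00]
(482, 233, 58, 52) ctr [0.7368 0.0584] size [0.0716 0.0451] ang 48.3
(250, 125, 42, 57) ctr [0.4576 0.1861] size [0.0437 0.0614] ang 4.3
(349, 123, 41, 56) ctr [0.57  0.186] size [0.0614 0.0432] ang 86.4
(243, 38, 42, 63) ctr [0.4568 0.2745] size [0.0592 0.0426] ang 82.8
(349, 33, 41, 62) ctr [0.5672 0.2768] size [0.0416 0.0598] ang 2.1
```

View pics/w5.png

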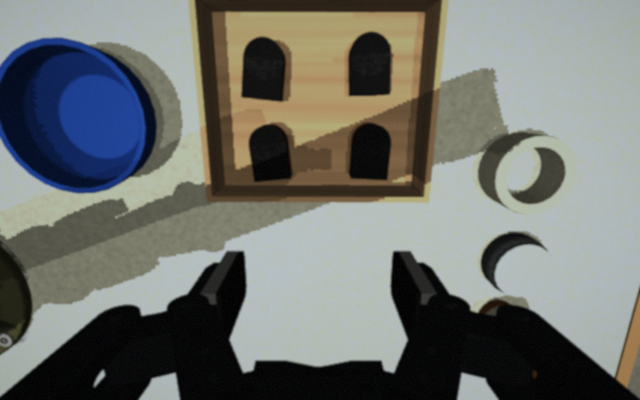

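The wrist view shows four heels, round ends toward +y: A (270,153), B (370,151), C (264,68) and D (370,63). They measure about 60 x 43 mm, as expected. I'll start with A.

```bash
cat >> h.py <<'E'
def bowl(xy=(.604,-.318)):
    d=shot('top'); u,v=proj(d,(*xy,.102)); x0,y0=int(u)-50,int(v)-50
    g=cv2.cvtColor(d['img'],cv2.COLOR_RGB2GRAY)[y0:y0+100,x0:x0+100]; g=cv2.GaussianBlur(cv2.resize(g,None,fx=4,fy=4,interpolation=cv2.INTER_CUBIC),(5,5),0)
    c=cv2.HoughCircles(g,cv2.HOUGH_GRADIENT,1,40,param1=80,param2=20,minRadius=80,maxRadius=104)
    if c is None: print('no circle'); return
    for a in c[0][:3]: print('bowl',np.round(onz(d,x0+a[0]/4-.4,y0+a[1]/4-.4,.102),4),'r mm',round(a[2]/4/d['fx']*1264,1))
E
python3 - <<'E'
from h import *
bowl()
plan((.458,.180,.20,4.3),(.458,.180,.06,None),(.458,.180,.036,None,.015))
E
```

```text
bowl [ 0.6077 -0.3191  0.102 ] r mm 70.4
[{"x": -0.018, "y": -0.003, "z": 0.032, "yaw": -1.8}, {"x": -0.018, "y": -0.004, "z": 0.032, "yaw": -1.8}, {"x": -0.018, "y": -0.004, "z": 0.032, "yaw": -1.8}, {"x": 0.0, "y": -0.0, "z": 0.047, "yaw": -0.0}, {"x": 0.0, "y": -0.0, "z": 0.046, "yaw": -0.0}, {"x": 0.0, "y": -0.0, "z": 0.047, "yaw": -0.0}, {"x": 0.0, "y": -0.0, "z": 0.012, "yaw": -0.0}, {"x": 0.0, "y": -0.0, "z": 0.012, "yaw": -0.0}]
end [0.458  0.1796 0.0358] 4.3
```

>>> jog_arm:
  series:
    - {"x":-0.018,"y":-0.003,"z":0.032,"yaw":-1.8}
    - {"x":-0.018,"y":-0.004,"z":0.032,"yaw":-1.8}
    - {"x":-0.018,"y":-0.004,"z":0.032,"yaw":-1.8}
    - {"x":0.0,"y":0,"z":0.047,"yaw":0}
    - {"x":0.0,"y":0,"z":0.046,"yaw":0}
    - {"x":0.0,"y":0,"z":0.047,"yaw":0}
    - {"x":0.0,"y":0,"z":0.012,"yaw":0}
    - {"x":0.0,"y":0,"z":0.012,"yaw":0}

```text
clock: 19.05
tcp_pos: [0.4582, 0.1806, 0.0362]
tool_rot: [3.141, 0.0, 0.077]
force: [0.7, -0.1, -0.2]
gripper_width: 0.064
```

>>> jog_arm:
  series:
    - {"x":0,"y":0,"z":0,"yaw":0}
    - {"x":0,"y":0,"z":0,"yaw":0}

```text
clock: 19.25
tcp_pos: [0.4595, 0.1819, 0.0381]
tool_rot: [-3.14, -0.003, 0.078]
force: [-0.7, 0.5, -0.1]
gripper_width: 0.0641
```

>>> jog_arm:
  series:
    - {"x":0,"y":0,"z":0,"yaw":0}
    - {"x":0,"y":0,"z":0,"yaw":0}
    - {"x":0,"y":0,"z":0,"yaw":0}
    - {"x":0,"y":0,"z":0,"yaw":0}
    - {"x":0,"y":0,"z":0,"yaw":0}
    - {"x":0,"y":0,"z":0,"yaw":0}
  jaw: 0.8
  grip_force: 50

```text
clock: 19.85
tcp_pos: [0.4593, 0.1822, 0.0382]
tool_rot: [-3.14, -0.003, 0.078]
force: [-1.7, -0.1, 6.6]
gripper_width: 0.041
```

>>> jog_arm:
  series:
    - {"x":0,"y":0,"z":-0.02,"yaw":0}
    - {"x":0,"y":0,"z":-0.04,"yaw":0}
    - {"x":0,"y":0,"z":-0.045,"yaw":0}
    - {"x":0,"y":0,"z":-0.045,"yaw":0}
    - {"x":0,"y":0,"z":0,"yaw":0}
    - {"x":0,"y":0,"z":0,"yaw":0}

```text
clock: 20.45
tcp_pos: [0.4586, 0.1818, 0.1879]
tool_rot: [-3.14, -0.003, 0.078]
force: [-0.9, 0.3, -1.1]
gripper_width: 0.0404
```

Run:
```python
from h import *
bowl()
plan((.628,-.323,.19,0,.042),(.628,-.323,.13,None,.04))
```

```text
bowl [ 0.6085 -0.32    0.102 ] r mm 70.7
[{"x": 0.01, "y": 0.04, "z": -0.0, "yaw": 0.3}, {"x": 0.01, "y": 0.039, "z": -0.001, "yaw": 0.4}, {"x": 0.011, "y": 0.04, "z": 0.0, "yaw": 0.3}, {"x": 0.011, "y": 0.039, "z": -0.0, "yaw": 0.4}, {"x": 0.011, "y": 0.04, "z": -0.0, "yaw": 0.3}, {"x": 0.011, "y": 0.039, "z": -0.001, "yaw": 0.4}, {"x": 0.011, "y": 0.04, "z": -0.0, "yaw": 0.3}, {"x": 0.012, "y": 0.039, "z": -0.0, "yaw": 0.4}]
[{"x": 0.012, "y": 0.039, "z": -0.001, "yaw": 0.3}, {"x": 0.012, "y": 0.039, "z": 0.0, "yaw": 0.3}, {"x": 0.012, "y": 0.039, "z": -0.0, "yaw": 0.4}, {"x": 0.013, "y": 0.039, "z": -0.0, "yaw": 0.3}, {"x": 0.013, "y": 0.039, "z": -0.001, "yaw": 0.4}, {"x": -0.0, "y": 0.0, "z": 0.03, "yaw": -0.0}, {"x": -0.0, "y": 0.0, "z": 0.03, "yaw": -0.0}]
end [ 0.628  -0.323   0.1302] -0.0
```

>>> jog_arm:
  series:
    - {"x":0.01,"y":0.04,"z":0,"yaw":0.3}
    - {"x":0.01,"y":0.039,"z":0,"yaw":0.4}
    - {"x":0.011,"y":0.04,"z":0.0,"yaw":0.3}
    - {"x":0.011,"y":0.039,"z":0,"yaw":0.4}
    - {"x":0.011,"y":0.04,"z":0,"yaw":0.3}
    - {"x":0.011,"y":0.039,"z":0,"yaw":0.4}
    - {"x":0.011,"y":0.04,"z":0,"yaw":0.3}
    - {"x":0.012,"y":0.039,"z":0,"yaw":0.4}

```text
clock: 21.3
tcp_pos: [0.5618, -0.1306, 0.1843]
tool_rot: [-3.141, 0.003, 0.029]
force: [0.9, 0.0, -0.5]
gripper_width: 0.0408
```

>>> jog_arm:
  series:
    - {"x":0.012,"y":0.039,"z":0,"yaw":0.3}
    - {"x":0.012,"y":0.039,"z":0.0,"yaw":0.3}
    - {"x":0.012,"y":0.039,"z":0,"yaw":0.4}
    - {"x":0.013,"y":0.039,"z":0,"yaw":0.3}
    - {"x":0.013,"y":0.039,"z":0,"yaw":0.4}
    - {"x":0,"y":0.0,"z":0.03,"yaw":0}
    - {"x":0,"y":0.0,"z":0.03,"yaw":0}
    - {"x":0,"y":0,"z":0,"yaw":0}

```text
clock: 22.1
tcp_pos: [0.6243, -0.3211, 0.1187]
tool_rot: [-3.137, 0.012, -0.002]
force: [-1.0, 1.2, -1.3]
gripper_width: 0.0405
```

>>> jog_arm:
  series:
    - {"x":0,"y":0,"z":0,"yaw":0}
    - {"x":0,"y":0,"z":0,"yaw":0}

```text
clock: 22.3
tcp_pos: [0.6289, -0.3232, 0.1275]
tool_rot: [3.141, -0.001, -0.0]
force: [0.7, 0.2, 0.1]
gripper_width: 0.0408
```

>>> jog_arm:
  series:
    - {"x":0,"y":0,"z":0.016,"yaw":0}
    - {"x":0,"y":0,"z":0.012,"yaw":0}
    - {"x":0,"y":0,"z":0,"yaw":0}
    - {"x":0,"y":0,"z":0,"yaw":0}
    - {"x":0,"y":0,"z":0,"yaw":0}

```text
clock: 22.8
tcp_pos: [0.6285, -0.3232, 0.0987]
tool_rot: [3.141, -0.001, -0.0]
force: [0.1, 0.4, 0.1]
gripper_width: 0.0405
```

>>> jog_arm:
  series:
    - {"x":0,"y":0,"z":0,"yaw":0}
    - {"x":0,"y":0,"z":0,"yaw":0}
    - {"x":0,"y":0,"z":0,"yaw":0}
    - {"x":0,"y":0,"z":-0.02,"yaw":0}
    - {"x":0,"y":0,"z":-0.04,"yaw":0}
    - {"x":0,"y":0,"z":-0.045,"yaw":0}
    - {"x":0,"y":0,"z":-0.01,"yaw":0}
  jaw: -0.2

```text
clock: 23.5
tcp_pos: [0.6303, -0.3249, 0.22]
tool_rot: [3.137, -0.009, -0.001]
force: [0.1, -0.5, 0.2]
gripper_width: 0.0511
```

Run:
```python
from h import *
plan((.57,.180,.21,-3.6),(.57,.180,.06,None),(.57,.180,.034,None,.015))
```

```text
[{"x": -0.006, "y": -0.046, "z": 0.001, "yaw": 0.3}, {"x": -0.005, "y": -0.046, "z": 0.001, "yaw": 0.3}, {"x": -0.006, "y": -0.046, "z": 0.001, "yaw": 0.4}, {"x": -0.007, "y": -0.045, "z": 0.001, "yaw": 0.3}, {"x": -0.006, "y": -0.046, "z": 0.001, "yaw": 0.3}, {"x": -0.007, "y": -0.046, "z": 0.0, "yaw": 0.3}, {"x": -0.007, "y": -0.046, "z": 0.001, "yaw": 0.4}, {"x": -0.007, "y": -0.045, "z": 0.001, "yaw": 0.3}]
[{"x": -0.008, "y": -0.046, "z": 0.001, "yaw": 0.3}, {"x": -0.008, "y": -0.045, "z": 0.001, "yaw": 0.3}, {"x": -0.008, "y": -0.046, "z": 0.001, "yaw": 0.4}, {"x": 0.0, "y": 0.0, "z": 0.038, "yaw": -0.0}, {"x": 0.0, "y": 0.0, "z": 0.037, "yaw": -0.0}, {"x": 0.0, "y": 0.0, "z": 0.038, "yaw": -0.0}, {"x": 0.0, "y": 0.0, "z": 0.037, "yaw": -0.0}, {"x": 0.0, "y": 0.0, "z": 0.013, "yaw": -0.0}]
[{"x": 0.0, "y": 0.0, "z": 0.013, "yaw": -0.0}]
end [0.5698 0.1801 0.034 ] -3.6
```

>>> jog_arm:
  series:
    - {"x":-0.006,"y":-0.046,"z":0.001,"yaw":0.3}
    - {"x":-0.005,"y":-0.046,"z":0.001,"yaw":0.3}
    - {"x":-0.006,"y":-0.046,"z":0.001,"yaw":0.4}
    - {"x":-0.006,"y":-0.045,"z":0.001,"yaw":0.3}
    - {"x":-0.006,"y":-0.046,"z":0.001,"yaw":0.3}
    - {"x":-0.006,"y":-0.046,"z":0.0,"yaw":0.3}
    - {"x":-0.007,"y":-0.046,"z":0.001,"yaw":0.4}
    - {"x":-0.007,"y":-0.045,"z":0.001,"yaw":0.3}
  jaw: -0.5

```text
clock: 24.3
tcp_pos: [0.5861, 0.0459, 0.2064]
tool_rot: [-3.141, -0.001, -0.046]
force: [1.4, -0.2, 0.4]
gripper_width: 0.0639
```

>>> jog_arm:
  series:
    - {"x":-0.008,"y":-0.046,"z":0.001,"yaw":0.3}
    - {"x":-0.008,"y":-0.045,"z":0.001,"yaw":0.3}
    - {"x":-0.008,"y":-0.044,"z":0.001,"yaw":0.4}
    - {"x":0,"y":0,"z":0,"yaw":0}
    - {"x":0.0,"y":0.0,"z":0.038,"yaw":0}
    - {"x":0.0,"y":0.0,"z":0.037,"yaw":0}
    - {"x":0.0,"y":0.0,"z":0.035,"yaw":0}

```text
clock: 25.0
tcp_pos: [0.5694, 0.1799, 0.0921]
tool_rot: [-3.141, -0.0, -0.063]
force: [-0.4, 0.6, 0.4]
gripper_width: 0.064
```

>>> jog_arm:
  series:
    - {"x":0.0,"y":0.0,"z":0.02,"yaw":0}
    - {"x":0.0,"y":0.0,"z":0.015,"yaw":0}
    - {"x":0.0,"y":0.0,"z":0.013,"yaw":0}
    - {"x":0.0,"y":0.0,"z":0.012,"yaw":0}
    - {"x":0.0,"y":0.0,"z":0,"yaw":0}
    - {"x":0.0,"y":0.0,"z":0,"yaw":0}

```text
clock: 25.6
tcp_pos: [0.57, 0.1801, 0.0338]
tool_rot: [-3.141, -0.001, -0.063]
force: [0.1, 0.2, 1.1]
gripper_width: 0.0639
```

>>> jog_arm:
  series:
    - {"x":0,"y":0,"z":-0.004,"yaw":0}
    - {"x":0,"y":0,"z":0,"yaw":0}
    - {"x":0,"y":0,"z":0,"yaw":0}
    - {"x":0,"y":0,"z":0,"yaw":0}
    - {"x":0,"y":0,"z":0,"yaw":0}
    - {"x":0,"y":0,"z":0,"yaw":0}
  jaw: 0.8
  grip_force: 50

```text
clock: 26.2
tcp_pos: [0.571, 0.1805, 0.0394]
tool_rot: [-3.14, -0.003, -0.063]
force: [-0.3, -0.4, 6.8]
gripper_width: 0.0404
```

>>> jog_arm:
  series:
    - {"x":0,"y":0,"z":-0.02,"yaw":0}
    - {"x":0,"y":0,"z":-0.04,"yaw":0}
    - {"x":0,"y":0,"z":-0.045,"yaw":0}
    - {"x":0,"y":0,"z":-0.045,"yaw":0}
    - {"x":0,"y":0,"z":0,"yaw":0}
    - {"x":0,"y":0,"z":0,"yaw":0}

```text
clock: 26.8
tcp_pos: [0.5702, 0.1802, 0.1889]
tool_rot: [-3.14, -0.003, -0.063]
force: [-0.1, -0.2, -1.3]
gripper_width: 0.0407
```

Run:
```python
from h import *
bowl()
d=shot('top'); cv2.imwrite('pics/t6.png',cv2.resize(d['img'][130:250,320:440,::-1],(600,600),interpolation=cv2.INTER_CUBIC))
plan((.583,-.325,.19,0,.042),(.583,-.325,.13,None,.03))
```

```text
bowl [ 0.6101 -0.3167  0.102 ] r mm 74.3
[{"x": 0.004, "y": 0.039, "z": -0.0, "yaw": -0.3}, {"x": 0.003, "y": 0.038, "z": -0.001, "yaw": -0.3}, {"x": 0.003, "y": 0.039, "z": 0.0, "yaw": -0.2}, {"x": 0.003, "y": 0.039, "z": -0.0, "yaw": -0.3}, {"x": 0.003, "y": 0.039, "z": -0.001, "yaw": -0.3}, {"x": 0.003, "y": 0.038, "z": 0.0, "yaw": -0.3}, {"x": 0.002, "y": 0.039, "z": -0.0, "yaw": -0.2}, {"x": 0.002, "y": 0.039, "z": -0.0, "yaw": -0.3}]
[{"x": 0.002, "y": 0.039, "z": -0.001, "yaw": -0.3}, {"x": 0.002, "y": 0.038, "z": -0.0, "yaw": -0.3}, {"x": 0.002, "y": 0.039, "z": -0.0, "yaw": -0.3}, {"x": 0.001, "y": 0.039, "z": -0.001, "yaw": -0.2}, {"x": 0.002, "y": 0.039, "z": 0.0, "yaw": -0.3}, {"x": -0.0, "y": -0.0, "z": 0.02, "yaw": -0.0}, {"x": -0.0, "y": -0.0, "z": 0.02, "yaw": -0.0}, {"x": -0.0, "y": -0.0, "z": 0.02, "yaw": -0.0}]
end [ 0.5834 -0.325   0.1301] -0.0
```

View pics/t6.png

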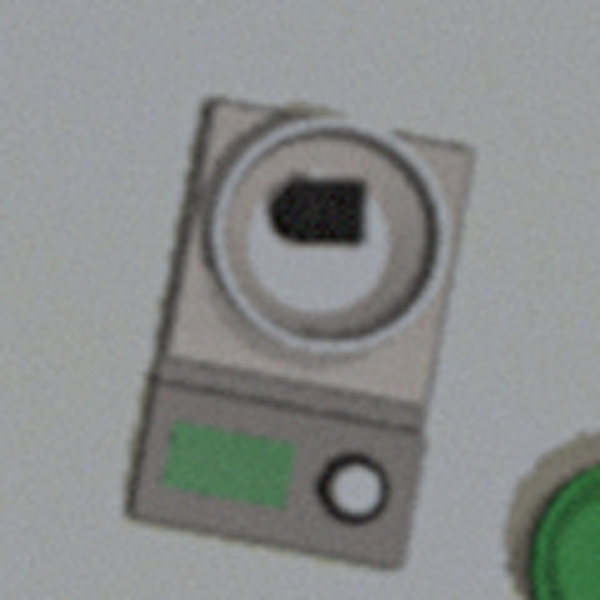

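Heel A lies flat in the bowl, at crop (320,212). The bowl rim is centred at (326,234), still on the plate. Heel B goes beside it on the −x side.

>>> jog_arm:
  series:
    - {"x":0.004,"y":0.039,"z":0,"yaw":-0.3}
    - {"x":0.003,"y":0.038,"z":0,"yaw":-0.3}
    - {"x":0.003,"y":0.039,"z":0.0,"yaw":-0.2}
    - {"x":0.003,"y":0.039,"z":0,"yaw":-0.3}
    - {"x":0.003,"y":0.039,"z":0,"yaw":-0.3}
    - {"x":0.003,"y":0.038,"z":0.0,"yaw":-0.3}
    - {"x":0.002,"y":0.039,"z":0,"yaw":-0.2}
    - {"x":0.002,"y":0.039,"z":0,"yaw":-0.3}

```text
clock: 27.7
tcp_pos: [0.5769, -0.132, 0.1853]
tool_rot: [-3.141, 0.003, -0.025]
force: [0.7, -0.3, 0.2]
gripper_width: 0.0407
```

>>> jog_arm:
  series:
    - {"x":0.002,"y":0.039,"z":0,"yaw":-0.3}
    - {"x":0.002,"y":0.038,"z":0,"yaw":-0.3}
    - {"x":0.002,"y":0.039,"z":0,"yaw":-0.3}
    - {"x":0.001,"y":0.039,"z":0,"yaw":-0.2}
    - {"x":0.001,"y":0.037,"z":0.0,"yaw":-0.3}
    - {"x":0,"y":0,"z":0.02,"yaw":0}
    - {"x":0,"y":0,"z":0.02,"yaw":0}
    - {"x":0,"y":0,"z":0.0,"yaw":0}

```text
clock: 28.5
tcp_pos: [0.5805, -0.3215, 0.142]
tool_rot: [-3.138, 0.009, -0.001]
force: [0.1, 1.1, -1.4]
gripper_width: 0.0406
```

>>> jog_arm:
  series:
    - {"x":0,"y":0,"z":0.02,"yaw":0}
    - {"x":0,"y":0,"z":0.01,"yaw":0}
    - {"x":0,"y":0,"z":0,"yaw":0}
    - {"x":0,"y":0,"z":0,"yaw":0}
    - {"x":0,"y":0,"z":0,"yaw":0}

```text
clock: 29.0
tcp_pos: [0.5839, -0.3231, 0.1184]
tool_rot: [3.141, -0.001, -0.0]
force: [0.5, -0.5, -0.0]
gripper_width: 0.0404
```

>>> jog_arm:
  series:
    - {"x":-0.001,"y":0,"z":0.012,"yaw":0}
    - {"x":0,"y":0,"z":0.004,"yaw":0}
    - {"x":0,"y":0,"z":0,"yaw":0}
    - {"x":0,"y":0,"z":0,"yaw":0}
    - {"x":0,"y":0,"z":0,"yaw":0}

```text
clock: 29.5
tcp_pos: [0.5835, -0.3241, 0.107]
tool_rot: [3.141, -0.005, -0.001]
force: [-8.5, 4.9, 25.2]
gripper_width: 0.0404
```

>>> jog_arm:
  series:
    - {"x":0,"y":0,"z":0,"yaw":0}
    - {"x":0,"y":0,"z":0,"yaw":0}
    - {"x":0,"y":0,"z":0,"yaw":0}
    - {"x":0,"y":0,"z":-0.02,"yaw":0}
    - {"x":0,"y":0,"z":-0.04,"yaw":0}
    - {"x":0,"y":0,"z":-0.045,"yaw":0}
    - {"x":0,"y":0,"z":0,"yaw":0}
    - {"x":0,"y":0,"z":0,"yaw":0}
  jaw: -0.15

```text
clock: 30.3
tcp_pos: [0.5828, -0.3232, 0.207]
tool_rot: [3.141, -0.002, -0.0]
force: [0.5, 0.1, 0.3]
gripper_width: 0.049
```

Run:
```python
from h import *
plan((.457,.265,.23,-7.2),(.457,.265,.10,None,.042),(.457,.265,.037,None,.018))
```

```text
[{"x": -0.01, "y": -0.045, "z": -0.002, "yaw": 0.6}, {"x": -0.01, "y": -0.045, "z": -0.002, "yaw": 0.5}, {"x": -0.01, "y": -0.045, "z": -0.001, "yaw": 0.6}, {"x": -0.011, "y": -0.045, "z": -0.002, "yaw": 0.5}, {"x": -0.012, "y": -0.045, "z": -0.002, "yaw": 0.6}, {"x": -0.012, "y": -0.045, "z": -0.002, "yaw": 0.5}, {"x": -0.012, "y": -0.045, "z": -0.001, "yaw": 0.6}, {"x": -0.013, "y": -0.044, "z": -0.002, "yaw": 0.5}]
[{"x": -0.013, "y": -0.044, "z": -0.002, "yaw": 0.6}, {"x": -0.014, "y": -0.045, "z": -0.002, "yaw": 0.5}, {"x": -0.014, "y": -0.044, "z": -0.001, "yaw": 0.6}, {"x": -0.014, "y": -0.044, "z": -0.002, "yaw": 0.5}, {"x": -0.015, "y": -0.043, "z": -0.002, "yaw": 0.6}, {"x": 0.0, "y": -0.0, "z": 0.033, "yaw": -0.0}, {"x": 0.0, "y": -0.0, "z": 0.032, "yaw": -0.0}, {"x": 0.0, "y": -0.0, "z": 0.033, "yaw": -0.0}]
[{"x": 0.0, "y": -0.0, "z": 0.032, "yaw": -0.0}, {"x": 0.0, "y": -0.0, "z": 0.016, "yaw": -0.0}, {"x": 0.0, "y": -0.0, "z": 0.016, "yaw": -0.0}, {"x": 0.0, "y": -0.0, "z": 0.015, "yaw": -0.0}, {"x": 0.0, "y": -0.0, "z": 0.016, "yaw": -0.0}]
end [0.4568 0.2646 0.037 ] -7.2
```

It touched down early at 25 N, so I'll check the bowl before going on.

Run:
```python
from h import *
d=shot('scene'); cv2.imwrite('pics/s7.png',cv2.resize(d['img'][180:310,190:310,::-1],(554,600),interpolation=cv2.INTER_CUBIC))
```

```text
(no output)
```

View pics/s7.png

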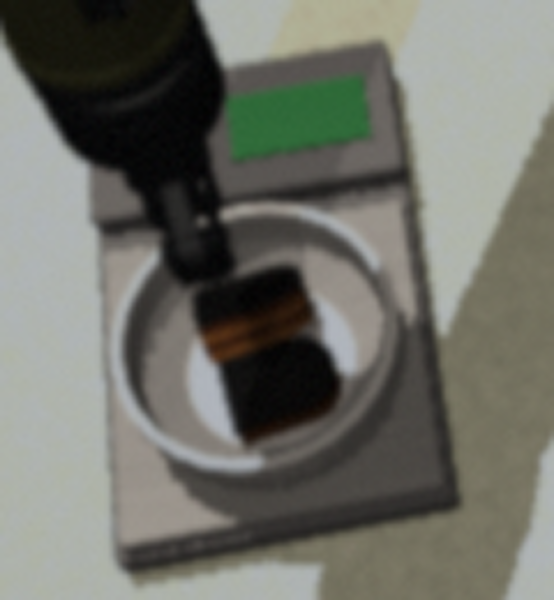

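Heel B is in the bowl, leaning a little against A, and both are well inside. Next is C, from the hinge side.

>>> jog_arm:
  series:
    - {"x":-0.01,"y":-0.045,"z":-0.002,"yaw":0.6}
    - {"x":-0.01,"y":-0.045,"z":-0.002,"yaw":0.5}
    - {"x":-0.01,"y":-0.045,"z":-0.001,"yaw":0.6}
    - {"x":-0.011,"y":-0.045,"z":-0.002,"yaw":0.5}
    - {"x":-0.012,"y":-0.045,"z":-0.002,"yaw":0.6}
    - {"x":-0.012,"y":-0.045,"z":-0.002,"yaw":0.5}
    - {"x":-0.012,"y":-0.045,"z":-0.001,"yaw":0.6}
    - {"x":-0.013,"y":-0.044,"z":-0.002,"yaw":0.5}
  jaw: -0.5

```text
clock: 31.15
tcp_pos: [0.5029, 0.0413, 0.2185]
tool_rot: [3.141, 0.003, -0.077]
force: [0.5, 1.1, 0.4]
gripper_width: 0.0639
```

>>> jog_arm:
  series:
    - {"x":-0.013,"y":-0.044,"z":-0.002,"yaw":0.6}
    - {"x":-0.014,"y":-0.045,"z":-0.002,"yaw":0.5}
    - {"x":-0.014,"y":-0.044,"z":-0.001,"yaw":0.6}
    - {"x":-0.014,"y":-0.044,"z":-0.002,"yaw":0.5}
    - {"x":-0.015,"y":-0.043,"z":-0.002,"yaw":0.6}
    - {"x":0,"y":0,"z":0,"yaw":0}
    - {"x":0.0,"y":0,"z":0.033,"yaw":0}
    - {"x":0.0,"y":0,"z":0.032,"yaw":0}

```text
clock: 31.95
tcp_pos: [0.4558, 0.2649, 0.1624]
tool_rot: [3.141, 0.001, -0.125]
force: [0.3, 0.0, -0.8]
gripper_width: 0.0642
```

>>> jog_arm:
  series:
    - {"x":0.0,"y":0,"z":0.033,"yaw":0}
    - {"x":0.0,"y":0,"z":0.03,"yaw":0}
    - {"x":0.0,"y":0,"z":0.016,"yaw":0}
    - {"x":0.0,"y":0,"z":0.01,"yaw":0}
    - {"x":0.0,"y":0,"z":0,"yaw":0}
    - {"x":0.0,"y":0,"z":0,"yaw":0}

```text
clock: 32.55
tcp_pos: [0.4565, 0.2648, 0.0755]
tool_rot: [3.142, -0.0, -0.126]
force: [0.8, -0.5, 0.0]
gripper_width: 0.0638
```

Run:
```python
from h import *
s=bot.sense(); print(s['tcp_pos'],np.degrees(s['tool_rot'])); heels(shot('wrist'))
```

```text
[0.45649507 0.2648003  0.07546177] [ 1.79998867e+02 -4.92797144e-03 -7.22918430e+00]
(271, 160, 82, 120) ctr [0.4553 0.2767] size [0.0642 0.0412] ang 82.5
(471, 129, 109, 126) ctr [0.5622 0.2793] size [0.0523 0.0643] ang 1.4
```

>>> jog_arm:
  series:
    - {"x":-0.001,"y":0,"z":0.015,"yaw":0}
    - {"x":0.0,"y":-0.002,"z":0.013,"yaw":0}
    - {"x":0.0,"y":0,"z":0.01,"yaw":0}
    - {"x":0.0,"y":0,"z":0,"yaw":0}
    - {"x":0.0,"y":0,"z":0,"yaw":0}

```text
clock: 33.1
tcp_pos: [0.4557, 0.2669, 0.0373]
tool_rot: [3.141, 0.0, -0.126]
force: [0.3, 0.1, 0.0]
gripper_width: 0.0642
```

>>> jog_arm:
  series:
    - {"x":0,"y":0,"z":0,"yaw":0}
    - {"x":0,"y":0,"z":0,"yaw":0}
    - {"x":0,"y":0,"z":0,"yaw":0}
    - {"x":0,"y":0,"z":0,"yaw":0}
    - {"x":0,"y":0,"z":0,"yaw":0}
    - {"x":0,"y":0,"z":0,"yaw":0}
  jaw: 0.8

```text
clock: 33.7
tcp_pos: [0.4563, 0.2673, 0.0382]
tool_rot: [-3.14, -0.001, -0.126]
force: [-0.9, -0.4, 6.6]
gripper_width: 0.0406
```

>>> jog_arm:
  series:
    - {"x":0,"y":0,"z":-0.02,"yaw":0}
    - {"x":0,"y":0,"z":-0.04,"yaw":0}
    - {"x":0,"y":0,"z":-0.045,"yaw":0}
    - {"x":0,"y":0,"z":-0.045,"yaw":0}
    - {"x":0,"y":0,"z":-0.02,"yaw":0}
    - {"x":0,"y":0,"z":0,"yaw":0}
    - {"x":0,"y":0,"z":0,"yaw":0}

```text
clock: 34.4
tcp_pos: [0.4551, 0.2667, 0.2065]
tool_rot: [3.141, 0.001, -0.126]
force: [0.1, -0.3, -2.0]
gripper_width: 0.0409
```

Run:
```python
from h import *
bowl()
plan((.626,-.328,.20,0,.042),(.626,-.328,.15,None,.025))
```

```text
bowl [ 0.6069 -0.32    0.102 ] r mm 70.3
[{"x": 0.016, "y": 0.038, "z": 0.0, "yaw": -0.5}, {"x": 0.016, "y": 0.038, "z": 0.001, "yaw": -0.5}, {"x": 0.016, "y": 0.038, "z": 0.0, "yaw": -0.4}, {"x": 0.015, "y": 0.038, "z": 0.0, "yaw": -0.5}, {"x": 0.015, "y": 0.039, "z": 0.001, "yaw": -0.5}, {"x": 0.015, "y": 0.038, "z": 0.0, "yaw": -0.5}, {"x": 0.014, "y": 0.039, "z": 0.001, "yaw": -0.5}, {"x": 0.015, "y": 0.039, "z": -0.0, "yaw": -0.5}]
[{"x": 0.013, "y": 0.039, "z": 0.0, "yaw": -0.4}, {"x": 0.014, "y": 0.039, "z": 0.001, "yaw": -0.5}, {"x": 0.013, "y": 0.039, "z": 0.0, "yaw": -0.5}, {"x": 0.013, "y": 0.039, "z": 0.0, "yaw": -0.5}, {"x": 0.012, "y": 0.039, "z": 0.001, "yaw": -0.5}, {"x": 0.012, "y": 0.04, "z": 0.0, "yaw": -0.4}, {"x": 0.012, "y": 0.039, "z": 0.001, "yaw": -0.5}, {"x": -0.0, "y": 0.0, "z": 0.025, "yaw": -0.0}]
[{"x": -0.0, "y": 0.0, "z": 0.025, "yaw": -0.0}]
end [ 0.6262 -0.3278  0.1495] -0.0
```

>>> jog_arm:
  series:
    - {"x":0.016,"y":0.038,"z":0.0,"yaw":-0.5}
    - {"x":0.016,"y":0.038,"z":0.001,"yaw":-0.5}
    - {"x":0.016,"y":0.038,"z":0.0,"yaw":-0.4}
    - {"x":0.015,"y":0.038,"z":0.0,"yaw":-0.5}
    - {"x":0.015,"y":0.039,"z":0.001,"yaw":-0.5}
    - {"x":0.015,"y":0.038,"z":0.0,"yaw":-0.5}
    - {"x":0.014,"y":0.039,"z":0.001,"yaw":-0.5}
    - {"x":0.015,"y":0.039,"z":0,"yaw":-0.5}

```text
clock: 35.25
tcp_pos: [0.5462, -0.0519, 0.202]
tool_rot: [3.141, 0.004, -0.058]
force: [0.4, 0.9, 0.4]
gripper_width: 0.0404
```

>>> jog_arm:
  series:
    - {"x":0.013,"y":0.039,"z":0.0,"yaw":-0.4}
    - {"x":0.014,"y":0.039,"z":0.001,"yaw":-0.5}
    - {"x":0.013,"y":0.039,"z":0.0,"yaw":-0.5}
    - {"x":0.013,"y":0.039,"z":0.0,"yaw":-0.5}
    - {"x":0.012,"y":0.039,"z":0.001,"yaw":-0.5}
    - {"x":0.012,"y":0.04,"z":0.0,"yaw":-0.4}
    - {"x":0.012,"y":0.039,"z":0.001,"yaw":-0.5}
    - {"x":0,"y":0.0,"z":0,"yaw":0}

```text
clock: 36.05
tcp_pos: [0.624, -0.3346, 0.1973]
tool_rot: [3.137, 0.007, -0.009]
force: [-1.1, -1.5, -1.3]
gripper_width: 0.0409
```

>>> jog_arm:
  series:
    - {"x":0,"y":0.0,"z":0.02,"yaw":0}
    - {"x":0,"y":0,"z":0.02,"yaw":0}
    - {"x":0,"y":0,"z":0.01,"yaw":0}
    - {"x":0,"y":0,"z":0,"yaw":0}
    - {"x":0,"y":0,"z":0,"yaw":0}

```text
clock: 36.55
tcp_pos: [0.6271, -0.3269, 0.1511]
tool_rot: [-3.141, 0.001, -0.0]
force: [1.1, -0.7, -0.4]
gripper_width: 0.0409
```

>>> jog_arm:
  series:
    - {"x":0,"y":0,"z":0.012,"yaw":0}
    - {"x":0,"y":0,"z":0.008,"yaw":0}
    - {"x":0,"y":0,"z":0.006,"yaw":0}
    - {"x":0,"y":0,"z":0,"yaw":0}
    - {"x":0,"y":0,"z":0,"yaw":0}

```text
clock: 37.05
tcp_pos: [0.6271, -0.3273, 0.1252]
tool_rot: [-3.142, 0.0, -0.001]
force: [0.4, -0.1, -0.1]
gripper_width: 0.041
```

>>> jog_arm:
  series:
    - {"x":0,"y":0,"z":0,"yaw":0}
    - {"x":0,"y":0,"z":0,"yaw":0}
    - {"x":0,"y":0,"z":0,"yaw":0}
    - {"x":0,"y":0,"z":-0.02,"yaw":0}
    - {"x":0,"y":0,"z":-0.04,"yaw":0}
    - {"x":0,"y":0,"z":-0.035,"yaw":0}
    - {"x":0,"y":0,"z":0,"yaw":0}
    - {"x":0,"y":0,"z":0,"yaw":0}
  jaw: -0.15

```text
clock: 37.85
tcp_pos: [0.6276, -0.3277, 0.2216]
tool_rot: [3.141, -0.002, -0.001]
force: [0.7, 0.2, -0.2]
gripper_width: 0.0491
```

Run:
```python
from h import *
plan((.563,.267,.23,1.7),(.563,.267,.10,None,.042),(.563,.267,.076,None,.018))
d=shot('scene'); t=shot('top');cv2.imwrite('pics/s8.png',np.hstack([cv2.resize(d['img'][190:300,190:300,::-1],(400,400),interpolation=cv2.INTER_CUBIC),cv2.resize(t['img'][140:230,340:430,::-1],(400,400),interpolation=cv2.INTER_CUBIC)]))
```

```text
[{"x": -0.005, "y": -0.046, "z": -0.001, "yaw": -0.1}, {"x": -0.005, "y": -0.045, "z": -0.0, "yaw": -0.2}, {"x": -0.005, "y": -0.046, "z": -0.001, "yaw": -0.1}, {"x": -0.004, "y": -0.046, "z": -0.001, "yaw": -0.1}, {"x": -0.005, "y": -0.046, "z": -0.0, "yaw": -0.2}, {"x": -0.004, "y": -0.046, "z": -0.001, "yaw": -0.1}, {"x": -0.005, "y": -0.045, "z": -0.0, "yaw": -0.1}, {"x": -0.004, "y": -0.046, "z": -0.001, "yaw": -0.2}]
[{"x": -0.004, "y": -0.046, "z": -0.001, "yaw": -0.1}, {"x": -0.004, "y": -0.046, "z": -0.0, "yaw": -0.1}, {"x": -0.004, "y": -0.046, "z": -0.001, "yaw": -0.2}, {"x": -0.004, "y": -0.046, "z": -0.001, "yaw": -0.1}, {"x": -0.004, "y": -0.045, "z": -0.0, "yaw": -0.1}, {"x": 0.0, "y": -0.0, "z": 0.032, "yaw": -0.0}, {"x": 0.0, "y": -0.0, "z": 0.033, "yaw": -0.0}, {"x": 0.0, "y": -0.0, "z": 0.032, "yaw": -0.0}]
[{"x": 0.0, "y": -0.0, "z": 0.033, "yaw": -0.0}, {"x": 0.0, "y": -0.0, "z": 0.012, "yaw": -0.0}, {"x": 0.0, "y": -0.0, "z": 0.012, "yaw": -0.0}]
end [0.5626 0.2665 0.0756] 1.7
```

View pics/s8.png

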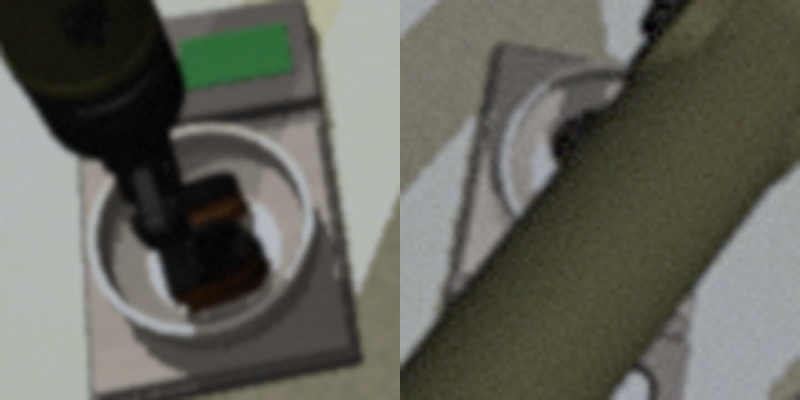

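C is stacked on A, and B stays beside it. Now D.

>>> jog_arm:
  series:
    - {"x":-0.005,"y":-0.046,"z":-0.001,"yaw":-0.1}
    - {"x":-0.005,"y":-0.045,"z":0,"yaw":-0.2}
    - {"x":-0.005,"y":-0.046,"z":-0.001,"yaw":-0.1}
    - {"x":-0.004,"y":-0.046,"z":-0.001,"yaw":-0.1}
    - {"x":-0.005,"y":-0.046,"z":0,"yaw":-0.2}
    - {"x":-0.004,"y":-0.046,"z":-0.001,"yaw":-0.1}
    - {"x":-0.005,"y":-0.045,"z":0,"yaw":-0.1}
    - {"x":-0.004,"y":-0.046,"z":-0.001,"yaw":-0.2}
  jaw: -0.5

```text
clock: 38.75
tcp_pos: [0.5859, 0.0403, 0.2238]
tool_rot: [3.141, 0.002, 0.019]
force: [0.7, 0.1, -0.3]
gripper_width: 0.0639
```

>>> jog_arm:
  series:
    - {"x":-0.004,"y":-0.046,"z":-0.001,"yaw":-0.1}
    - {"x":-0.004,"y":-0.046,"z":0,"yaw":-0.1}
    - {"x":-0.004,"y":-0.046,"z":-0.001,"yaw":-0.2}
    - {"x":-0.004,"y":-0.046,"z":-0.001,"yaw":-0.1}
    - {"x":-0.004,"y":-0.045,"z":0,"yaw":-0.1}
    - {"x":0,"y":0,"z":0,"yaw":0}
    - {"x":0.0,"y":0,"z":0.032,"yaw":0}
    - {"x":0.0,"y":0,"z":0.033,"yaw":0}

```text
clock: 39.55
tcp_pos: [0.562, 0.2674, 0.1621]
tool_rot: [-3.142, -0.0, 0.031]
force: [-0.3, -1.2, -0.3]
gripper_width: 0.0641
```

>>> jog_arm:
  series:
    - {"x":0.0,"y":0,"z":0.032,"yaw":0}
    - {"x":0.0,"y":0,"z":0.033,"yaw":0}
    - {"x":0.0,"y":0,"z":0.012,"yaw":0}
    - {"x":0.0,"y":0,"z":0.008,"yaw":0}
    - {"x":0,"y":0,"z":0,"yaw":0}
    - {"x":0,"y":0,"z":0,"yaw":0}

```text
clock: 40.15
tcp_pos: [0.5631, 0.2672, 0.0797]
tool_rot: [-3.141, -0.002, 0.029]
force: [0.6, 0.6, -0.0]
gripper_width: 0.0642
```

Run:
```python
from h import *
s=bot.sense(); print(s['tcp_pos'],np.degrees(s['tool_rot'])); heels(shot('wrist'))
bowl()
t=shot('top');d=shot('scene'); cv2.imwrite('pics/s9.png',np.hstack([cv2.resize(d['img'][190:300,190:300,::-1],(400,400),interpolation=cv2.INTER_CUBIC),cv2.resize(t['img'][140:230,340:430,::-1],(400,400),interpolation=cv2.INTER_CUBIC)]))
```

```text
[0.56307262 0.26724995 0.0796833 ] [-1.79941001e+02 -1.07851908e-01  1.66971292e+00]
(288, 158, 80, 118) ctr [0.568  0.2793] size [0.0414 0.0643] ang 1.6
bowl [ 0.6077 -0.3208  0.102 ] r mm 70.3
```

View pics/s9.png

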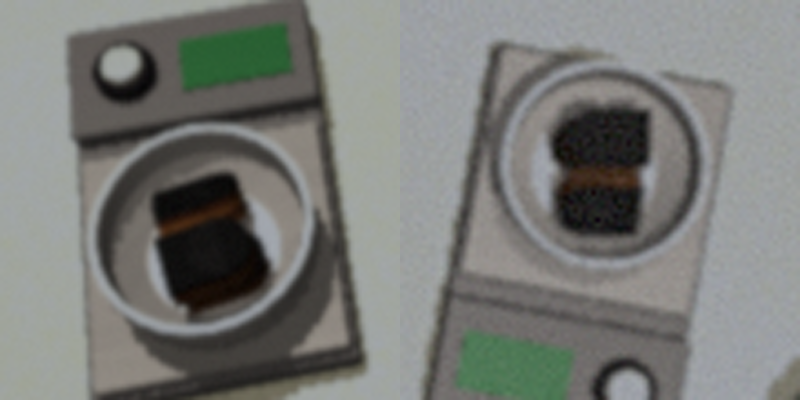

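D is at (0.568,0.279). In the bowl, C is stacked on A, and B is beside them with its top tilted slightly toward −x. The bowl is still at (0.607,−0.320). I'll grip D and lower it on top of B.

>>> jog_arm:
  series:
    - {"x":0.005,"y":-0.002,"z":0.015,"yaw":0}
    - {"x":0.0,"y":0,"z":0.015,"yaw":0}
    - {"x":0.0,"y":0,"z":0.012,"yaw":0}
    - {"x":0.0,"y":0,"z":0,"yaw":0}
    - {"x":0.0,"y":0,"z":0,"yaw":0}

```text
clock: 40.85
tcp_pos: [0.5666, 0.2687, 0.0354]
tool_rot: [3.141, 0.001, 0.029]
force: [-0.3, 0.3, 1.0]
gripper_width: 0.0645
```

>>> jog_arm:
  series:
    - {"x":0,"y":0,"z":0,"yaw":0}
    - {"x":0,"y":0,"z":0,"yaw":0}
    - {"x":0,"y":0,"z":0,"yaw":0}
    - {"x":0,"y":0,"z":0,"yaw":0}
    - {"x":0,"y":0,"z":0,"yaw":0}
    - {"x":0,"y":0,"z":0,"yaw":0}
  jaw: 0.8

```text
clock: 41.45
tcp_pos: [0.5678, 0.2694, 0.0373]
tool_rot: [-3.141, -0.001, 0.029]
force: [0.8, -0.1, 5.4]
gripper_width: 0.0404
```

>>> jog_arm:
  series:
    - {"x":0,"y":0,"z":-0.02,"yaw":0}
    - {"x":0,"y":0,"z":-0.04,"yaw":0}
    - {"x":0,"y":0,"z":-0.045,"yaw":0}
    - {"x":0,"y":0,"z":-0.045,"yaw":0}
    - {"x":0,"y":0,"z":-0.02,"yaw":0}
    - {"x":0,"y":0,"z":0,"yaw":0}
    - {"x":0,"y":0,"z":0,"yaw":0}

```text
clock: 42.15
tcp_pos: [0.5664, 0.2689, 0.2053]
tool_rot: [3.141, 0.001, 0.029]
force: [-0.5, 1.1, -1.5]
gripper_width: 0.0408
```

Run:
```python
from h import *
bowl()
plan((.583,-.330,.20,0,.042))
```

```text
bowl [ 0.606  -0.3192  0.102 ] r mm 71.4
[{"x": -0.0, "y": 0.04, "z": 0.0, "yaw": 0.1}, {"x": -0.0, "y": 0.04, "z": 0.001, "yaw": 0.1}, {"x": 0.0, "y": 0.04, "z": -0.0, "yaw": 0.1}, {"x": 0.0, "y": 0.04, "z": 0.0, "yaw": 0.1}, {"x": 0.001, "y": 0.04, "z": 0.0, "yaw": 0.2}, {"x": -0.0, "y": 0.04, "z": 0.001, "yaw": 0.1}, {"x": 0.0, "y": 0.04, "z": -0.0, "yaw": 0.1}, {"x": 0.001, "y": 0.039, "z": 0.0, "yaw": 0.1}]
[{"x": 0.0, "y": 0.04, "z": 0.001, "yaw": 0.1}, {"x": 0.001, "y": 0.04, "z": -0.0, "yaw": 0.1}, {"x": 0.001, "y": 0.04, "z": 0.0, "yaw": 0.1}, {"x": 0.001, "y": 0.04, "z": 0.0, "yaw": 0.1}, {"x": 0.001, "y": 0.04, "z": 0.001, "yaw": 0.2}, {"x": 0.001, "y": 0.04, "z": -0.0, "yaw": 0.1}, {"x": 0.001, "y": 0.04, "z": 0.0, "yaw": 0.1}]
end [ 0.5834 -0.3301  0.2003] -0.0
```

>>> jog_arm:
  series:
    - {"x":0,"y":0.04,"z":0.0,"yaw":0.1}
    - {"x":0,"y":0.04,"z":0.001,"yaw":0.1}
    - {"x":0.0,"y":0.04,"z":0,"yaw":0.1}
    - {"x":0.0,"y":0.04,"z":0.0,"yaw":0.1}
    - {"x":0.001,"y":0.04,"z":0.0,"yaw":0.2}
    - {"x":0,"y":0.04,"z":0.001,"yaw":0.1}
    - {"x":0.0,"y":0.04,"z":0,"yaw":0.1}
    - {"x":0.001,"y":0.039,"z":0.0,"yaw":0.1}

```text
clock: 43.0
tcp_pos: [0.5746, -0.0514, 0.2019]
tool_rot: [3.141, 0.004, 0.013]
force: [-0.3, -0.1, -1.8]
gripper_width: 0.0408
```

>>> jog_arm:
  series:
    - {"x":0.0,"y":0.04,"z":0.001,"yaw":0.1}
    - {"x":0.001,"y":0.04,"z":0,"yaw":0.1}
    - {"x":0.001,"y":0.04,"z":0.0,"yaw":0.1}
    - {"x":0.001,"y":0.04,"z":0.0,"yaw":0.1}
    - {"x":0.001,"y":0.04,"z":0.001,"yaw":0.2}
    - {"x":0,"y":0.04,"z":0,"yaw":0.1}
    - {"x":0,"y":0.04,"z":0.0,"yaw":0.1}
    - {"x":0,"y":0,"z":0,"yaw":0}

```text
clock: 43.8
tcp_pos: [0.5781, -0.3372, 0.1997]
tool_rot: [3.137, 0.006, -0.011]
force: [-0.7, -1.3, -0.1]
gripper_width: 0.0404
```

>>> jog_arm:
  series:
    - {"x":0,"y":0.0,"z":0.02,"yaw":0}
    - {"x":0,"y":0,"z":0.02,"yaw":0}
    - {"x":0,"y":0,"z":0.01,"yaw":0}
    - {"x":0,"y":0,"z":0,"yaw":0}
    - {"x":0,"y":0,"z":0,"yaw":0}

```text
clock: 44.3
tcp_pos: [0.5823, -0.3295, 0.152]
tool_rot: [-3.141, 0.001, -0.0]
force: [-0.1, -0.7, -0.7]
gripper_width: 0.0407
```

>>> jog_arm:
  series:
    - {"x":0,"y":0,"z":0.01,"yaw":0}
    - {"x":0,"y":0,"z":0.006,"yaw":0}
    - {"x":0,"y":0,"z":0.004,"yaw":0}
    - {"x":0,"y":0,"z":0,"yaw":0}
    - {"x":0,"y":0,"z":0,"yaw":0}

```text
clock: 44.8
tcp_pos: [0.5825, -0.3298, 0.1324]
tool_rot: [-3.142, -0.0, -0.0]
force: [0.1, -0.7, -0.7]
gripper_width: 0.041
```

>>> jog_arm:
  series:
    - {"x":0,"y":0,"z":0.003,"yaw":0}
    - {"x":0,"y":0,"z":0,"yaw":0}
    - {"x":0,"y":0,"z":0,"yaw":0}

```text
clock: 45.1
tcp_pos: [0.5824, -0.3297, 0.1293]
tool_rot: [-3.142, -0.0, -0.0]
force: [-0.2, -0.4, -1.1]
gripper_width: 0.041
```

>>> jog_arm:
  series:
    - {"x":0,"y":0,"z":0,"yaw":0}
    - {"x":0,"y":0,"z":0,"yaw":0}
    - {"x":0,"y":0,"z":0,"yaw":0}
    - {"x":0,"y":0,"z":-0.02,"yaw":0}
    - {"x":0,"y":0,"z":-0.04,"yaw":0}
    - {"x":0,"y":0,"z":-0.04,"yaw":0}
    - {"x":0,"y":0,"z":-0.04,"yaw":0}
    - {"x":0,"y":0,"z":-0.04,"yaw":0}
  jaw: -0.15

```text
clock: 45.9
tcp_pos: [0.5822, -0.3297, 0.3112]
tool_rot: [3.142, -0.001, -0.001]
force: [1.0, 0.3, -0.7]
gripper_width: 0.0495
```

Run:
```python
from h import *
plan((.5166,.459,.36,-0.9,.048))
```

```text
[{"x": -0.004, "y": -0.046, "z": -0.003, "yaw": 0.1}, {"x": -0.004, "y": -0.047, "z": -0.003, "yaw": 0.0}, {"x": -0.004, "y": -0.046, "z": -0.003, "yaw": 0.1}, {"x": -0.004, "y": -0.047, "z": -0.002, "yaw": 0.0}, {"x": -0.004, "y": -0.046, "z": -0.003, "yaw": 0.1}, {"x": -0.004, "y": -0.046, "z": -0.003, "yaw": 0.0}, {"x": -0.004, "y": -0.047, "z": -0.003, "yaw": 0.1}, {"x": -0.004, "y": -0.046, "z": -0.003, "yaw": 0.0}]
[{"x": -0.005, "y": -0.046, "z": -0.003, "yaw": 0.1}, {"x": -0.004, "y": -0.047, "z": -0.003, "yaw": 0.0}, {"x": -0.004, "y": -0.046, "z": -0.003, "yaw": 0.1}, {"x": -0.005, "y": -0.046, "z": -0.002, "yaw": 0.0}, {"x": -0.004, "y": -0.047, "z": -0.003, "yaw": 0.1}, {"x": -0.004, "y": -0.046, "z": -0.003, "yaw": 0.0}, {"x": -0.005, "y": -0.047, "z": -0.003, "yaw": 0.1}, {"x": -0.004, "y": -0.046, "z": -0.003, "yaw": 0.0}]
[{"x": -0.005, "y": -0.046, "z": -0.003, "yaw": 0.1}]
end [0.5165 0.4588 0.3602] -0.9
```

>>> jog_arm:
  series:
    - {"x":-0.004,"y":-0.046,"z":-0.003,"yaw":0.1}
    - {"x":-0.004,"y":-0.047,"z":-0.003,"yaw":0.0}
    - {"x":-0.004,"y":-0.046,"z":-0.003,"yaw":0.1}
    - {"x":-0.004,"y":-0.047,"z":-0.002,"yaw":0.0}
    - {"x":-0.004,"y":-0.046,"z":-0.003,"yaw":0.1}
    - {"x":-0.004,"y":-0.046,"z":-0.003,"yaw":0.0}
    - {"x":-0.004,"y":-0.047,"z":-0.003,"yaw":0.1}
    - {"x":-0.004,"y":-0.046,"z":-0.003,"yaw":0.0}
  jaw: -0.6

```text
clock: 46.7
tcp_pos: [0.5514, 0.0432, 0.333]
tool_rot: [-3.141, -0.001, -0.007]
force: [0.8, 0.4, -0.5]
gripper_width: 0.0684
```

>>> jog_arm:
  series:
    - {"x":-0.005,"y":-0.046,"z":-0.003,"yaw":0.1}
    - {"x":-0.004,"y":-0.047,"z":-0.003,"yaw":0.0}
    - {"x":-0.004,"y":-0.046,"z":-0.003,"yaw":0.1}
    - {"x":-0.005,"y":-0.046,"z":-0.002,"yaw":0.0}
    - {"x":-0.004,"y":-0.047,"z":-0.003,"yaw":0.1}
    - {"x":-0.004,"y":-0.046,"z":-0.003,"yaw":0.0}
    - {"x":-0.005,"y":-0.047,"z":-0.003,"yaw":0.1}
    - {"x":-0.004,"y":-0.046,"z":-0.003,"yaw":0.0}

```text
clock: 47.5
tcp_pos: [0.5205, 0.4146, 0.3558]
tool_rot: [-3.141, -0.0, -0.014]
force: [-0.1, 0.5, -0.7]
gripper_width: 0.0684
```

>>> jog_arm:
  series:
    - {"x":-0.005,"y":-0.046,"z":-0.003,"yaw":0.1}
    - {"x":0,"y":0,"z":0,"yaw":0}
    - {"x":0,"y":0,"z":0,"yaw":0}
    - {"x":0,"y":0,"z":0,"yaw":0}

```text
clock: 47.9
tcp_pos: [0.5174, 0.4573, 0.3585]
tool_rot: [3.141, -0.001, -0.018]
force: [0.4, -0.5, -0.9]
gripper_width: 0.0686
```

Run:
```python
from h import *
s=bot.sense(); print(s['tcp_pos'],s['tool_rot']); bowl()
t=shot('top');d=shot('scene');w=shot('wrist'); 
print(proj(w,(.5167,.4588,.2528)))
cv2.imwrite('pics/s10.png',np.vstack([np.hstack([cv2.resize(d['img'][190:300,190:300,::-1],(320,300),interpolation=cv2.INTER_CUBIC),cv2.resize(t['img'][140:230,340:430,::-1],(320,300),interpolation=cv2.INTER_CUBIC)]),w['img'][100:400,:,::-1]]))
```

```text
[0.51742913 0.45734601 0.35849766] [ 3.14076653e+00 -7.64315882e-04 -1.80114547e-02]
bowl [ 0.6085 -0.3167  0.102 ] r mm 73.6
[316.12947162 204.76856918]
```

View pics/s10.png

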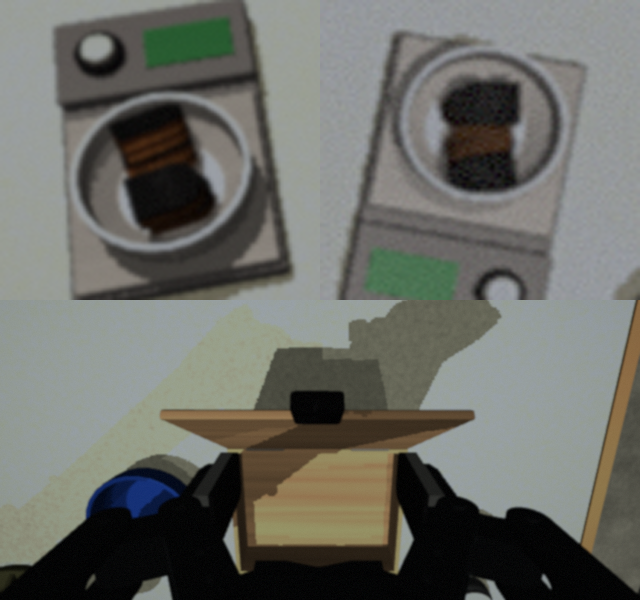

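All four heels are inside the bowl, with D leaning on B within the rim. The bowl is centred on the plate and the case is empty. The tab is at wrist (318,206), matching the prediction of (316,205). Next I'll regrip it and swing the lid shut.

>>> jog_arm:
  series:
    - {"x":0,"y":-0.001,"z":0.03,"yaw":0}
    - {"x":0,"y":0,"z":0.03,"yaw":0}
    - {"x":0,"y":0,"z":0.025,"yaw":0}
    - {"x":0,"y":0,"z":0.018,"yaw":0}
    - {"x":0,"y":0,"z":0,"yaw":0}
    - {"x":0,"y":0,"z":0,"yaw":0}

```text
clock: 48.7
tcp_pos: [0.517, 0.4593, 0.2561]
tool_rot: [-3.141, -0.0, -0.017]
force: [0.1, 0.0, 0.0]
gripper_width: 0.0681
```

>>> jog_arm:
  series:
    - {"x":0,"y":0,"z":0,"yaw":0}
    - {"x":0,"y":0,"z":0,"yaw":0}
    - {"x":0,"y":0,"z":0,"yaw":0}
    - {"x":0,"y":0,"z":0,"yaw":0}
    - {"x":0,"y":0,"z":0,"yaw":0}
    - {"x":0,"y":0,"z":0,"yaw":0}
    - {"x":0,"y":0,"z":0,"yaw":0}
  jaw: 0.7
  grip_force: 40

```text
clock: 49.4
tcp_pos: [0.5169, 0.4601, 0.2572]
tool_rot: [-3.14, -0.001, -0.016]
force: [-1.5, -1.2, 5.4]
gripper_width: 0.0354
```

Run:
```python
from h import *
H=np.array([.5136,.343,.06])
def pt(th):
    X=-.226*np.cos(th)+.004*np.sin(th); Z=.226*np.sin(th)+.004*np.cos(th); return H+[.016*X,X,Z]
plan(*[(*pt(t),None,.05) for t in np.linspace(2.08,0,31)[1:]])
s=bot.sense(); print(s['tcp_pos'],s['force'],s['gripper_width'])
```

```text
[{"x": -0.001, "y": 0.017, "z": -0.006, "yaw": -0.0}, {"x": -0.0, "y": 0.015, "z": -0.006, "yaw": -0.0}, {"x": -0.0, "y": 0.014, "z": -0.005, "yaw": -0.0}, {"x": -0.0, "y": 0.015, "z": -0.005, "yaw": -0.0}, {"x": -0.0, "y": 0.016, "z": -0.003, "yaw": -0.0}, {"x": -0.0, "y": 0.015, "z": -0.002, "yaw": -0.0}, {"x": -0.0, "y": 0.016, "z": -0.002, "yaw": -0.0}, {"x": -0.0, "y": 0.015, "z": 0.0, "yaw": -0.0}]
[{"x": -0.0, "y": 0.016, "z": 0.001, "yaw": -0.0}, {"x": -0.0, "y": 0.016, "z": 0.002, "yaw": -0.0}, {"x": -0.0, "y": 0.015, "z": 0.003, "yaw": -0.0}, {"x": -0.0, "y": 0.015, "z": 0.005, "yaw": -0.0}, {"x": -0.0, "y": 0.015, "z": 0.005, "yaw": -0.0}, {"x": -0.0, "y": 0.014, "z": 0.006, "yaw": -0.0}, {"x": -0.0, "y": 0.014, "z": 0.007, "yaw": -0.0}, {"x": -0.0, "y": 0.013, "z": 0.008, "yaw": -0.0}]
[{"x": -0.0, "y": 0.013, "z": 0.009, "yaw": -0.0}, {"x": -0.0, "y": 0.012, "z": 0.01, "yaw": -0.0}, {"x": -0.0, "y": 0.012, "z": 0.011, "yaw": -0.0}, {"x": -0.0, "y": 0.01, "z": 0.012, "yaw": -0.0}, {"x": -0.0, "y": 0.01, "z": 0.012, "yaw": -0.0}, {"x": -0.0, "y": 0.009, "z": 0.013, "yaw": -0.0}, {"x": -0.0, "y": 0.008, "z": 0.013, "yaw": -0.0}, {"x": -0.0, "y": 0.007, "z": 0.014, "yaw": -0.0}]
[{"x": -0.0, "y": 0.006, "z": 0.015, "yaw": -0.0}, {"x": -0.0, "y": 0.005, "z": 0.014, "yaw": -0.0}, {"x": -0.0, "y": 0.004, "z": 0.016, "yaw": -0.0}, {"x": -0.0, "y": 0.003, "z": 0.015, "yaw": -0.0}, {"x": -0.0, "y": 0.002, "z": 0.016, "yaw": -0.0}, {"x": -0.0, "y": 0.001, "z": 0.015, "yaw": -0.0}]
end [0.5103 0.1171 0.0642] -0.9
[0.5168525  0.46006829 0.25715664] [-1.52380526 -1.24035977  5.39631769] 0.035418666966702664
```

>>> jog_arm:
  series:
    - {"x":-0.001,"y":0.017,"z":-0.006,"yaw":0}
    - {"x":0,"y":0.015,"z":-0.006,"yaw":0}
    - {"x":0,"y":0.014,"z":-0.005,"yaw":0}
    - {"x":0,"y":0.015,"z":-0.005,"yaw":0}
    - {"x":0,"y":0.016,"z":-0.003,"yaw":0}
    - {"x":0,"y":0.015,"z":-0.002,"yaw":0}
    - {"x":0,"y":0.016,"z":-0.002,"yaw":0}
    - {"x":0,"y":0.015,"z":0.0,"yaw":0}

```text
clock: 50.2
tcp_pos: [0.5144, 0.3391, 0.2881]
tool_rot: [-3.134, -0.004, -0.015]
force: [0.2, 2.6, 9.3]
gripper_width: 0.0352
```

>>> jog_arm:
  series:
    - {"x":0,"y":0.016,"z":0.001,"yaw":0}
    - {"x":0,"y":0.016,"z":0.002,"yaw":0}
    - {"x":0,"y":0.015,"z":0.003,"yaw":0}
    - {"x":0,"y":0.015,"z":0.005,"yaw":0}
    - {"x":0,"y":0.015,"z":0.005,"yaw":0}
    - {"x":0,"y":0.014,"z":0.006,"yaw":0}
    - {"x":0,"y":0.014,"z":0.007,"yaw":0}
    - {"x":0,"y":0.013,"z":0.008,"yaw":0}

```text
clock: 51.0
tcp_pos: [0.5119, 0.2176, 0.2499]
tool_rot: [-3.14, -0.001, -0.017]
force: [-6.0, -4.2, 8.7]
gripper_width: 0.0355
```

>>> jog_arm:
  series:
    - {"x":0,"y":0.013,"z":0.009,"yaw":0}
    - {"x":0,"y":0.012,"z":0.01,"yaw":0}
    - {"x":0,"y":0.012,"z":0.011,"yaw":0}
    - {"x":0,"y":0.01,"z":0.012,"yaw":0}
    - {"x":0,"y":0.01,"z":0.012,"yaw":0}
    - {"x":0,"y":0.009,"z":0.013,"yaw":0}
    - {"x":0,"y":0.008,"z":0.013,"yaw":0}
    - {"x":0,"y":0.007,"z":0.014,"yaw":0}

```text
clock: 51.8
tcp_pos: [0.5102, 0.1352, 0.1534]
tool_rot: [3.14, 0.001, -0.019]
force: [-2.0, -4.9, 3.3]
gripper_width: 0.0352
```

>>> jog_arm:
  series:
    - {"x":0,"y":0.006,"z":0.015,"yaw":0}
    - {"x":0,"y":0.005,"z":0.014,"yaw":0}
    - {"x":0,"y":0.004,"z":0.016,"yaw":0}
    - {"x":0,"y":0.003,"z":0.015,"yaw":0}
    - {"x":0,"y":0.002,"z":0.014,"yaw":0}
    - {"x":0,"y":0.001,"z":0.012,"yaw":0}
    - {"x":0,"y":0,"z":0,"yaw":0}
    - {"x":0,"y":0,"z":0,"yaw":0}

```text
clock: 52.6
tcp_pos: [0.5097, 0.115, 0.0669]
tool_rot: [3.139, 0.001, -0.018]
force: [-1.6, -6.1, -1.0]
gripper_width: 0.0354
```

Now I'll release the tab, rise straight up, and check.

>>> jog_arm:
  series:
    - {"x":0,"y":0,"z":0,"yaw":0}
    - {"x":0,"y":0,"z":0,"yaw":0}
    - {"x":0,"y":0,"z":0,"yaw":0}
    - {"x":0,"y":0,"z":-0.03,"yaw":0}
    - {"x":0,"y":0,"z":-0.045,"yaw":0}
    - {"x":0,"y":0,"z":-0.045,"yaw":0}
    - {"x":0,"y":0,"z":-0.045,"yaw":0}
    - {"x":0,"y":0,"z":-0.045,"yaw":0}
  jaw: -0.6

```text
clock: 53.4
tcp_pos: [0.5098, 0.1173, 0.2797]
tool_rot: [-3.14, -0.001, -0.015]
force: [0.4, 1.0, 0.1]
gripper_width: 0.0684
```

>>> jog_arm:
  series:
    - {"x":0,"y":0,"z":-0.02,"yaw":0}
    - {"x":0,"y":0,"z":0,"yaw":0}
    - {"x":0,"y":0,"z":0,"yaw":0}
    - {"x":0,"y":0,"z":0,"yaw":0}
    - {"x":0,"y":0,"z":0,"yaw":0}

```text
clock: 53.9
tcp_pos: [0.5094, 0.1168, 0.2958]
tool_rot: [3.141, 0.002, -0.016]
force: [0.5, -0.1, -0.8]
gripper_width: 0.0683
```

Run:
```python
from h import *
bowl(); s=bot.sense(); print(s['tcp_pos'],s['force'])
d=shot('scene'); 
cv2.imwrite('pics/s11.png',np.hstack([cv2.resize(d['img'][185:305,185:305,::-1],(400,400),interpolation=cv2.INTER_CUBIC),cv2.resize(d['img'][110:290,340:520,::-1],(400,400),interpolation=cv2.INTER_CUBIC)]))
```

```text
bowl [ 0.6076 -0.3159  0.102 ] r mm 73.3
[0.50948499 0.11677787 0.2959836 ] [-0.05716995  0.04761134  0.619085  ]
```

View pics/s11.png

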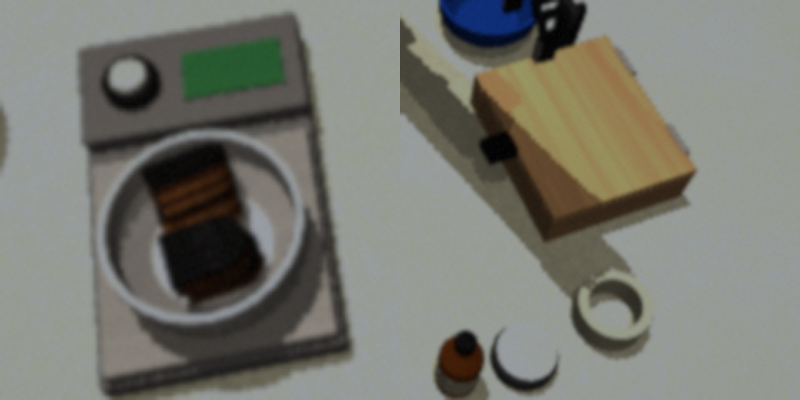

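The heels are in the bowl, the bowl is on the plate, the lid is shut and the bystanders have not moved. I'm handing in.

```bash
python3 -c "
from cell import bot
print(bot.sign_off(), bot.sense()['clock'])"
```

```text
the job is handed in; nothing more can be done
the job is handed in; nothing more can be done
```

The whole job was carried out and handed in at about 54 s. No verdict was reported, so success rests on my own checks.

I opened the lid onto its stop, stood the empty metal bowl on the scale and let go, then pressed tare. All four heels then went from the case into the bowl, and I regripped the tab and swung the lid shut.

**Last checks:**
- **Bowl:** it stands at about (0.607, −0.317), within roughly 10 mm of the plate centre.
- **Heels:** all four are visible inside the rim. Two lie flat, stacked one on the other, and two lean beside them. I judged their heights by eye, and the case was empty before I shut it.
- **Lid and bystanders:** the lid looks shut. The dye, tin and tape look unmoved.
- **Robot:** it stands clear of everything, with wrist force near zero.

**What did not go smoothly:**
- The tare press reached 56 N because the button stopped about 10 mm higher than I had assumed. It then read 3.6 N on its spring, which is why I take it as fully pressed.
- The second heel touched its neighbour at about 25 N on the way down and settled tilted.
- The circle fit often read the rim radius as about 70 mm instead of 78 mm. The bowl's centre stayed consistent to a few millimetres.

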